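# Clear the gem-polishing bench and set up the flattening stone

### The arm

A 6-joint arm with a two-finger parallel gripper is mounted at the origin on the work surface. World frame = base frame: x ahead of the robot, y to its left, z up, the work surface at z = 0. Lengths are in m, angles in rad, forces in N, time in s.
With the tool pointing down it reaches from about 0.425 to 1.125 m from the base axis. Payload 14.9 kg.
Tool frame: the origin (TCP) lies at the centre of the arm's flange, where the gripper is bolted on; the fingertips stand 191 mm ahead of it and the grasp point (between the pads) lies 172 mm ahead of it; z points along the fingers, y is the direction in which the jaws open and shut (so a half turn about z gives the same grasp; the last joint's range is limited). The gripper opens to 91 mm and grips with 3 to 60 N. Pads are 32 mm wide; open, the fingers measure 118 mm over their backs; the gripper's body (76 mm by 178 mm) begins 60 mm behind the grasp point.
Start: joints at [1.282, 0.379, 1.734, -0, 1.028, -0.033], TCP at [0.177, 0.677, 0.405] pointing down, gripper open.
Joint ranges: [-2.77, 2.77], [-0.74, 2.19], [0, 2.66], [-1.06, 4.2], [0.31, 2.87], [-3.08, 3.08]. Speed limits (rad/s): [1.89, 1.89, 2.39, 3.14, 3.14, 3.14].

### API

Orientations are given as a unit quaternion [x, y, z, w].
In Python, from workcell import telemetry, viewer, ticket, spotter gives the robot as it stands.
- The arm moves only by the tool step_arm, never from a script. Its arguments are lists of equal length, an entry for each row: "xyz": the shift along the tool's x, y, z in mm, a list of three; "dr": the turn, a rotation vector about the tool's x, y, z in degrees, a list of three; "hand": the finger opening in mm, from 0 to 91.2. In form: {"xyz": [[dx, dy, dz], ...], "dr": [[rx, ry, rz], ...], "hand": [hand, ...]}. A call has exactly 10 rows; each row shifts and turns the pose as measured when the row begins, along the tool's axes as they then stand; what a row does not reach is not made up. A row lasts 1/8 s, in which the tool goes at most 62.5 mm and 10.7 degrees, less where a joint would pass 70% of its speed; a pose out of reach is approached as far as the arm can. A call is refused whole if a number of a shift passes 62.5 or a number of a turn 10.7, either way. A call with a gripper value outside its range is refused whole. The fingers move at their own pace and stop on an object; "squeeze" is the grip in N (left out, the last holds). Time passes only in rows, so rows that do not move let the fingers close, or fill a call up. It gives the time, the measured TCP pose, the force and the opening at its end, in the units of the state.
- telemetry.get_state(): the state, without advancing time (a new reading comes with each control period).
- viewer.grab_frame(name): name is "scene" or "side" or "wrist"; returns a dict with "frame" (480x640x3 uint8, blue, green, red), "vertical_fov" (degrees; the focal length in pixels is half the picture's height over the tangent of half this angle, whatever the lens; pixels are square), "cx", "cy" (the principal point, pixels), "k1" (the pictures are not rectified: a ray, as slopes to the right and down, at radius r is drawn at 1 + k1 r^2 times it, then the intrinsics apply), "R" (3x3) and "t" (3): a world point X has camera coordinates R X + t. Camera axes: x right, y down, z forward; pixel columns grow to the right and rows downward; lengths in m; the calibration is good to about 2 mm. A picture is of the moment at which its call begins. There is no depth.
- ticket.hand_in(): hands the job in, once; it reports no verdict.
Trained networks look in a picture, given as the dict that the camera call returned (one of the last four; its "shot" number tells which), for a name from the list of things; names that differ only in an ending like _2 or _b are one class to them, and where a whole thing is asked for, a point or a joint stands for the part that bears it (a point fixed in the world has none). Each returns a list of dicts, best first, with "conf" (0 to 1); they miss things now and then, are a little off and sometimes report something else, mostly with a low value. They report only what shows in the picture. A call takes as long as a camera call.
- spotter.search_frame(picture, name): "centre" ([column, row] in pixels, amid what is visible of it).
- spotter.masks_of(picture, name): "mask" (480x640 bool, what is visible of it) and "centre" ([column, row] in pixels, amid what is visible of it).
- spotter.spot_point(picture, name): "centre" ([column, row] in pixels: a listed point, or the origin of a listed thing).
The state is a dict: "time_s": time; "joint_pos": joint angles; "dq": joint speeds; "joint_efforts": joint torques, N m; "tcp_pos": TCP position; "orientation": TCP orientation; "force": force on the tool from outside, world axes, zero at the start; "moment": the same for the moment, N m; "width": finger opening in m.
Only numpy, scipy, OpenCV 4.12 (cv2) and the standard library are available. Lean on these libraries where they do the work, as an engineer would, in place of code of your own. Each camera call takes 0.05 s, during which the arm holds its last target.

### The job

Clear the polishing bench: put every dop (the brass pots with an upright steel stem) in the metal bin and every polishing stick (the flat wooden bars) in the wooden tray, lying flat in it. On the marble surface plate, turn the flattening stone over so that its grooved face is up, and lay the steel straightedge on the plate flush along one of the stone's two long edges, centred on it, ready to check that edge. Leave the loupe and the tweezers where they are.

Things in the scene. Friction and masses are not known exactly. Their poses are not given: they have to be found in the camera images.
- plate: Marble surface plate, fixed, 240 (x) x 260 (y) x 20 thick; its top is 20 above the bench. Origin: centre of its underside; z up.
- bin: Open aluminium bin for dops, fixed, outer 170 (x) x 140 (y) x 55 high, walls and floor 5 thick. Origin: centre of its underside.
- tray: Open low wooden tray for sticks, fixed, outer 190 (x) x 160 (y) x 35 high, walls and floor 5 thick. Origin: centre of its underside.
- stone: Flattening stone on the surface plate: grey block 100 long (x) x 60 wide (y) x 26 thick (z), 0.4 kg. One large face has a grid of dark grooves, the other is plain and up at the start. Origin: centre of the GROOVED face; z points from it to the plain face (up at the start, down when turned over). It can stand on its 26 x 60 end and be gripped across its 60 width.
- straightedge: Steel straightedge: flat base 150 long (x) x 30 wide (y) x 10 thick, with a grip bar 70 long (x) x 14 wide (y) standing on its middle from height 10 to height 50. 0.35 kg. Origin: centre of its underside; z up. Starts on the bench.
- dop1: Dop: brass pot of diameter 38, 30 high, with a steel stem of diameter 12 upright on its axis up to height 85 (a 24 wide brass collar at its foot, up to height 38). 0.15 kg. Origin: centre of its underside; z runs up the stem. Stands on the bench. May be absent.
- dop2: Dop: brass pot of diameter 38, 30 high, with a steel stem of diameter 12 upright on its axis up to height 85 (a 24 wide brass collar at its foot, up to height 38). 0.15 kg. Origin: centre of its underside; z runs up the stem. Stands on the bench. May be absent.
- dop3: Dop: brass pot of diameter 38, 30 high, with a steel stem of diameter 12 upright on its axis up to height 85 (a 24 wide brass collar at its foot, up to height 38). 0.15 kg. Origin: centre of its underside; z runs up the stem. Stands on the surface plate. May be absent.
- stick1: Polishing stick: plain flat wooden bar 130 long (x) x 18 wide (y) x 12 thick (z), half of it dark. 0.04 kg. Origin: centre of its underside. Lies on the bench. May be absent.
- stick2: Polishing stick: plain flat wooden bar 130 long (x) x 18 wide (y) x 12 thick (z), half of it dark. 0.04 kg. Origin: centre of its underside. Lies on the bench. May be absent.
- stick3: Polishing stick: plain flat wooden bar 130 long (x) x 18 wide (y) x 12 thick (z), half of it dark. 0.04 kg. Origin: centre of its underside. Lies on the surface plate. May be absent.
- loupe: Bystander: folding loupe, steel drum of diameter 34, 24 high, with a short arm; loose on the bench among the task's things. Origin: centre of the drum's underside.
- tweezers: Bystander: steel tweezers 130 long, 8 high, loose on the bench beyond the plate. Origin: middle, underside.

How it is judged:
By the outcome, as a careful person would: the job done as asked, in the order asked, and still so for the second after the job is handed in, with the robot touching nothing.
Of dop1, dop2, dop3, stick1, stick2, stick3 only 4 to 6 are there at a start; the rules pass over those that are not, and their reading is None.
At some moment in a run one of dop1, dop2, dop3, stick1, stick2, stick3, straightedge, stone may be knocked a few centimetres aside while the robot is not near it.
It also fails if it takes over 210 s, if anything falls off the work surface, if the arm or the gripper's body presses on something with over 40 N, if the wrist force passes 120 N, or if a joint passes its speed limit or range.

## Working session

There is one attempt and no reset: what is moved stays moved. The work goes in short steps, Python scripts to look and compute and a tool call to move; the robot and the scene stay as the last step left them, time stands still between calls to the robot, and variables do not carry over. Pictures are saved under pics/ and viewed, and the job is handed in when it is done.

Besides the shell and the picture viewer there is one more tool, called after "Call:" as name(argument=value, ...), one argument or row to a line, values as JSON. step_arm: Moves the arm, as the interface text tells. Its arguments: {"type":"object","properties":{"xyz":{"type":"array"},"dr":{"type":"array"},"hand":{"type":"array"},"squeeze":{"type":"number"}},"required":["xyz","dr","hand"]}

```bash
ls -la; mkdir -p pics
cat > h.py <<'E'
import numpy as np, cv2
from workcell import telemetry, viewer, ticket, spotter
def save(p,n): cv2.imwrite('pics/%s.png'%n,p['frame'])
def f(p): return 240/np.tan(np.radians(p['vertical_fov'])/2)
def ray(p,uv):
    F=f(p); K=np.array([[F,0,p['cx']],[0,F,p['cy']],[0,0,1.]])
    d=np.array([(uv[0]-p['cx'])/F,(uv[1]-p['cy'])/F]); s=d.copy()
    for _ in range(50): s=d/(1+p['k1']*(s@s))
    R=np.array(p['R']);t=np.array(p['t'])
    return -R.T@t, R.T@np.array([s[0],s[1],1.])
def atz(p,uv,z):
    o,d=ray(p,uv); return o+d*(z-o[2])/d[2]
def proj(p,X):
    c=np.array(p['R'])@np.array(X)+np.array(p['t']); s=c[:2]/c[2]
    s=s*(1+p['k1']*(s@s)); return np.array([p['cx'],p['cy']])+f(p)*s
def tri(ps,uvs):
    A=np.zeros((3,3));b=np.zeros(3)
    for p,uv in zip(ps,uvs):
        o,d=ray(p,uv);d=d/np.linalg.norm(d);M=np.eye(3)-np.outer(d,d);A+=M;b+=M@o
    return np.linalg.solve(A,b)
E
python3 - <<'E'
from h import *
s=telemetry.get_state(); print(s)
for n in ['scene','side','wrist']:
    p=viewer.grab_frame(n); save(p,n+'0'); print(n,p['vertical_fov'],p['k1'],ray(p,(320,240)))
E
```

```text
total 12
drwxr-xr-x  3 agent agent 4096 Dec  6 23:38 .
drwxr-xr-x 23 root  root  4096 Dec  6 23:38 ..
drwxr-xr-x  2 agent agent 4096 Dec  6 23:38 pics
{'time_s': 0.0, 'joint_pos': array([ 1.28167522e+00,  3.79398271e-01,  1.73481854e+00, -1.48597524e-05,
        1.02849984e+00, -3.32872076e-02]), 'dq': array([ 0.00078543, -0.0017133 ,  0.00064182, -0.00046897,  0.00081707,
        0.00048058]), 'joint_efforts': array([-3.26333575e-03, -7.63733053e+01, -4.34388185e+01,  6.50301995e-02,
        4.23758780e-02, -7.48357024e-05]), 'tcp_pos': array([0.17707567, 0.67702001, 0.40407663]), 'orientation': array([ 1.27564565e-01,  9.91830109e-01, -5.55735480e-04, -8.39257591e-05]), 'force': array([ 0.33283359,  0.28562896, -0.26731501]), 'moment': array([-0.02063956, -0.02408146, -0.01650547]), 'width': 0.09109015246659656}
scene 49.652005199439415 -0.0736510306598196 (array([ 1.27482128, -0.33793464,  1.16438908]), array([-0.49586167,  0.25749888, -0.82943263]))
side 56.41167012115515 -0.04556359418330092 (array([0.50591556, 0.71351422, 0.72756114]), array([ 0.11089086, -0.70957452, -0.69588982]))
wrist 64.2792529673207 -0.049888407891846856 (array([0.11053534, 0.69405932, 0.38448937]), array([ 0.22565993, -0.05074566, -0.97297967]))
```

View pics/scene0.png

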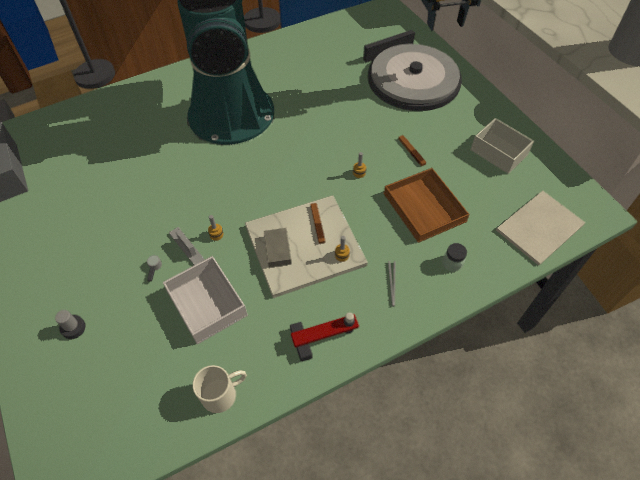

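View pics/side0.png

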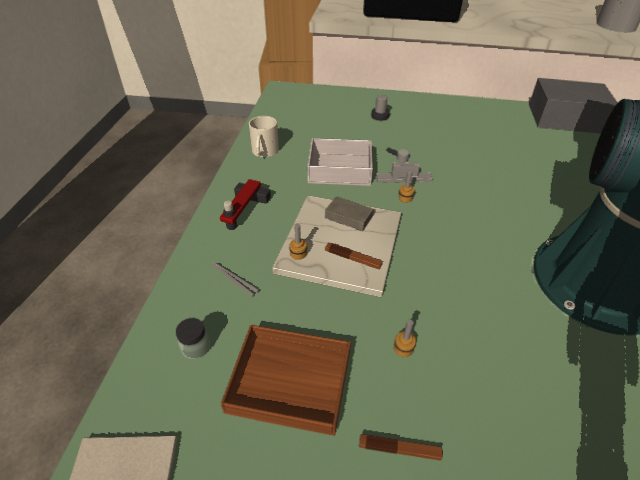

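View pics/wrist0.png

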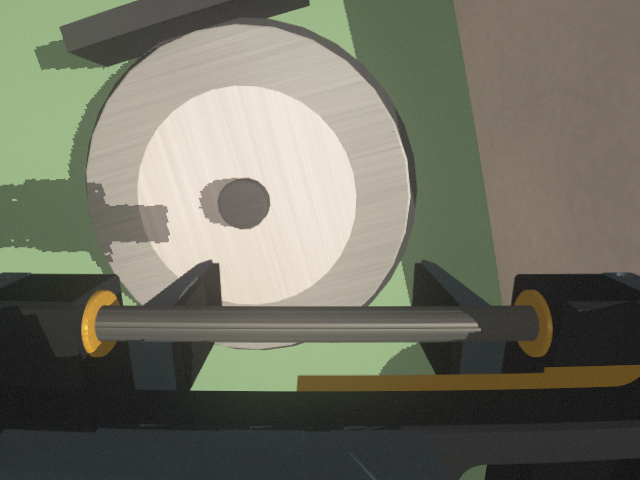

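Scene: three dops (at 215,231; 360,170; 343,252), two sticks (one on the plate at 317,223, one on the bench at 412,150), the stone at (277,247), the straightedge at (185,245), the bin at (205,300), the tray at (425,203). Now I'll measure.

Run:
```python
from h import *
import pickle
P={n:viewer.grab_frame(n) for n in ['scene','side']}
D={}
for n in ['plate','bin','tray','stone','straightedge','dop1','stick1','loupe','tweezers']:
    for c in P:
        m=spotter.masks_of(P[c],n); s=spotter.spot_point(P[c],n)
        D[n,c]=(m,s)
        print(n,c,[(round(x['conf'],2),np.round(x['centre']).tolist(),int(x['mask'].sum())) for x in m],'| pt',[(round(x['conf'],2),np.round(x['centre'],1).tolist()) for x in s])
pickle.dump((P,D),open('d0.pkl','wb'))
```

```text
plate scene [(0.63, [308.0, 246.0], 6438)] | pt [(0.61, [305.5, 244.3]), (0.15, [152.9, 262.9])]
plate side [(0.85, [338.0, 246.0], 6998), (0.59, [402.0, 176.0], 784)] | pt [(0.73, [336.8, 242.0]), (0.24, [395.0, 446.9])]
bin scene [(0.96, [205.0, 296.0], 4067)] | pt [(0.76, [205.7, 303.4])]
bin side [(0.68, [342.0, 160.0], 2889), (0.29, [407.0, 344.0], 544)] | pt [(0.82, [340.2, 164.7]), (0.66, [396.6, 448.7])]
tray scene [(0.96, [426.0, 202.0], 3718), (0.17, [152.0, 263.0], 226)] | pt [(0.67, [423.8, 207.0])]
tray side [(0.76, [290.0, 381.0], 10535)] | pt [(0.68, [285.7, 380.0])]
stone scene [(0.56, [277.0, 246.0], 847)] | pt [(0.88, [279.0, 251.1])]
stone side [(0.75, [347.0, 210.0], 1078), (0.52, [336.0, 246.0], 7191)] | pt [(0.98, [345.8, 217.5])]
straightedge scene [(0.87, [185.0, 245.0], 540), (0.27, [307.0, 245.0], 6275)] | pt []
straightedge side [(0.87, [404.0, 176.0], 755)] | pt [(0.79, [402.8, 177.7])]
dop1 scene [(0.8, [342.0, 251.0], 263), (0.69, [359.0, 168.0], 191), (0.66, [215.0, 230.0], 239), (0.47, [182.0, 244.0], 459)] | pt [(0.68, [355.3, 170.4]), (0.63, [217.4, 236.6]), (0.53, [340.4, 251.7])]
dop1 side [(0.88, [298.0, 246.0], 416), (0.78, [407.0, 345.0], 526), (0.73, [408.0, 193.0], 265)] | pt [(0.96, [300.0, 252.5]), (0.64, [406.4, 348.4]), (0.55, [406.0, 200.3])]
stick1 scene [(0.74, [320.0, 224.0], 289), (0.62, [414.0, 151.0], 275)] | pt [(0.68, [204.3, 302.3]), (0.63, [318.1, 225.9]), (0.48, [411.9, 153.2])]
stick1 side [(0.67, [396.0, 445.0], 1102), (0.59, [356.0, 255.0], 547)] | pt [(0.96, [354.6, 257.2]), (0.86, [398.1, 448.9])]
loupe scene [(0.51, [148.0, 262.0], 237)] | pt [(0.72, [152.1, 265.1])]
loupe side [(0.69, [400.0, 151.0], 153)] | pt [(0.49, [401.7, 157.4])]
tweezers scene [(0.69, [393.0, 278.0], 194), (0.18, [215.0, 229.0], 268)] | pt [(0.43, [393.7, 284.7])]
tweezers side [(0.81, [242.0, 285.0], 368)] | pt [(0.74, [234.4, 281.2])]
```

```bash
cat > fit.py <<'E'
from h import *
from scipy.optimize import minimize
def box(cx,cy,z0,z1,lx,ly): return np.array([[cx+a*lx/2,cy+b*ly/2,z] for a in(-1,1) for b in(-1,1) for z in(z0,z1)])
def cyl(r,z0,z1): return np.array([[r*np.cos(a),r*np.sin(a),z] for a in np.arange(0,2*np.pi,np.pi/8) for z in(z0,z1)])
M={'plate':[box(0,0,0,.02,.24,.26)],'bin':[box(0,0,0,.055,.17,.14)],'tray':[box(0,0,0,.035,.19,.16)],
'stone':[box(0,0,0,.026,.1,.06)],'straightedge':[box(0,0,0,.01,.15,.03),box(0,0,.01,.05,.07,.014)],
'dop':[cyl(.019,0,.03),cyl(.012,.03,.038),cyl(.006,.038,.085)],'stick':[box(0,0,0,.012,.13,.018)],'loupe':[cyl(.017,0,.024)],'tweezers':[box(0,0,0,.008,.13,.01)]}
def world(parts,x,y,yaw,z):
    c,s=np.cos(yaw),np.sin(yaw);R=np.array([[c,-s,0],[s,c,0],[0,0,1]])
    return [q@R.T+[x,y,z] for q in parts]
def sil(p,parts,S=4):
    m=np.zeros((480*S,640*S),np.uint8)
    for q in parts:
        u=np.array([proj(p,X) for X in q]); h=cv2.convexHull((u*S+S/2-.5).astype(np.float32).reshape(-1,1,2))
        cv2.fillPoly(m,[np.round(h).astype(np.int32)],255)
    return cv2.resize(m,(640,480),interpolation=cv2.INTER_AREA)/255.
def fit(name,views,x0,z,off=(0,0,0)):
    B=[(p,cv2.GaussianBlur(m.astype(np.float32),(0,0),1.0)) for p,m in views]
    def cost(v):
        parts=world(M[name],v[0]/100,v[1]/100,v[2],z)
        return sum(((cv2.GaussianBlur(sil(p,parts,3).astype(np.float32),(0,0),1.)-b)**2).sum()/b.sum() for p,b in B)
    best=None
    yaws=[0] if name in('dop','loupe') else ([x0[2]] if len(x0)>2 else np.arange(0,np.pi,np.pi/6))
    for y in yaws:
        sx=[[x0[0]*100,x0[1]*100,y],[x0[0]*100+1,x0[1]*100,y],[x0[0]*100,x0[1]*100+1,y],[x0[0]*100,x0[1]*100,y+.25]]
        r=minimize(cost,sx[0],method='Nelder-Mead',options=dict(initial_simplex=sx,xatol=.01,fatol=1e-4,maxiter=120))
        if best is None or r.fun<best.fun: best=r
    return best.x[0]/100,best.x[1]/100,best.x[2],best.fun
def outline(im,p,parts,col=(255,0,255)):
    for q in parts:
        u=np.array([proj(p,X) for X in q],np.float32); cv2.polylines(im,[np.round(cv2.convexHull(u.reshape(-1,1,2))*8).astype(np.int32)],True,col,1,shift=3)
E
cat > a.py <<'E'
from fit import *
import pickle
P,D=pickle.load(open('d0.pkl','rb'))
def near(n,c,uv):
    return min(D[n,c][0],key=lambda x:np.hypot(*(np.array(x['centre'])-uv)))['mask']
L=[('plate','plate',(308,246),(338,246),0),('bin','bin',(205,296),(342,160),0),('tray','tray',(426,202),(290,381),0),('stone','stone',(277,246),(347,210),.02),('straightedge','straightedge',(185,245),(404,176),0),
('dopA','dop1',(215,230),(408,193),0),('dopB','dop1',(359,168),(407,345),0),('dopC','dop1',(342,251),(298,246),.02),('stickA','stick1',(320,224),(356,255),.02),('stickB','stick1',(414,151),(396,445),0),('loupe','loupe',(148,262),(400,151),0),('tweezers','tweezers',(393,278),(242,285),0)]
res={}
for k,n,us,ud,z in L:
    v=[(P['scene'],near(n,'scene',us)),(P['side'],near(n,'side',ud))]
    x0=tri([P['scene'],P['side']],[us,ud])
    t=n.rstrip('1'); r=fit(t,v,x0[:2],z); res[k]=(t,r[:3],z)
    print(k,np.round(x0,3),np.round(r,4),np.degrees(r[2]).round(1),flush=True)
pickle.dump(res,open('r0.pkl','wb'))
for c in P:
    S=2; im=P[c]['frame'].copy()
    for k,(t,r,z) in res.items(): outline(im,P[c],world(M[t],*r,z))
    x0,y0,w,h=(120,100,400,260) if c=='scene' else (180,110,300,370)
    im=cv2.resize(im[y0:y0+h,x0:x0+w],None,fx=1.6 if c=='side' else 2,fy=1.6 if c=='side' else 2,interpolation=cv2.INTER_CUBIC); cv2.imwrite('pics/ov_%s.png'%c,im)
E
time python3 a.py
```

```text
plate [ 0.579 -0.014 -0.   ] [ 0.5741 -0.023   3.0274  0.4525] 173.5
bin [ 0.608 -0.315  0.032] [ 0.6126 -0.3188  0.0952  0.0155] 5.5
tray [0.615 0.342 0.016] [0.6183 0.3342 3.1005 0.0095] 177.6
stone [ 0.568 -0.096  0.042] [ 0.5637 -0.0959  2.8301  0.0241] 162.2
straightedge [ 0.432 -0.305  0.011] [ 0.4338 -0.3033  3.3291  0.1669] 190.7
dopA [ 0.424 -0.217  0.018] [ 0.429  -0.2184  0.2075  0.0815] 11.9
dopB [0.418 0.239 0.018] [ 0.4223  0.2368 -0.0392  0.0712] -2.2
dopC [0.66  0.043 0.043] [0.6594 0.0443 0.0401 0.041 ] 2.3
stickA [0.539 0.038 0.025] [ 0.5408  0.0356 -0.3085  0.062 ] -17.7
stickB [0.431 0.423 0.012] [ 0.4222  0.4223 -0.0053  0.0617] -0.3
loupe [ 0.446 -0.409  0.024] [ 0.4435 -0.3998 -0.2333  0.3193] -13.4
tweezers [ 0.768  0.133 -0.003] [0.7845 0.1235 2.586  0.3399] 148.2
real	1m1.570s
user	1m10.321s
sys	0m16.967s
```

View pics/ov_scene.png

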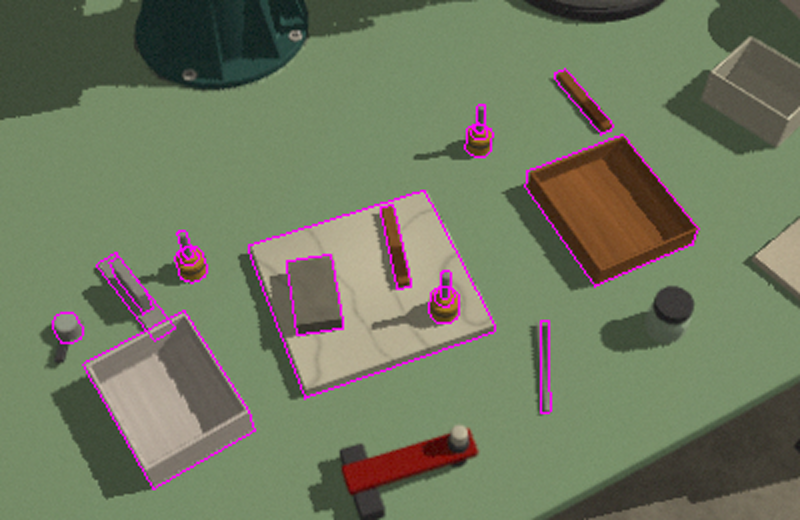

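View pics/ov_side.png

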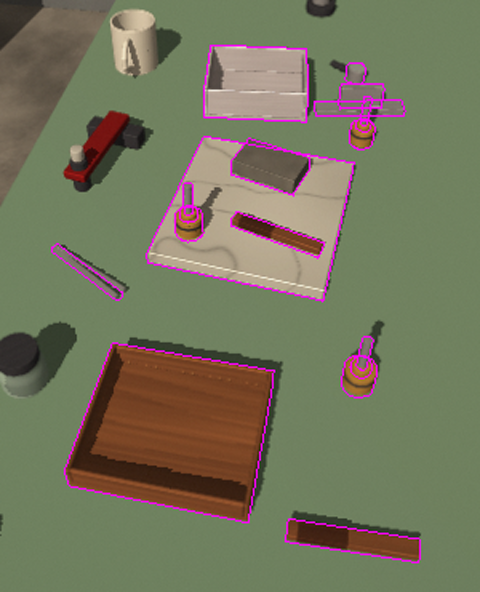

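```bash
cat > plan.py <<'E'
from h import *
from scipy.spatial.transform import Rotation as Ro
def orient(az,phi=0):
    """tool y at azimuth az (deg); phi tilt about tool y (deg, right hand)"""
    a=np.radians(az); y=np.array([np.cos(a),np.sin(a),0]); z=np.array([0,0,-1.]); x=np.cross(y,z)
    return Ro.from_matrix(np.c_[x,y,z])*Ro.from_euler('y',phi,degrees=True)
def cur():
    s=telemetry.get_state(); R=Ro.from_quat(s['orientation']); return np.array(s['tcp_pos']),R,s
def info():
    t,R,s=cur(); g=t+R.apply([0,0,.172]); m=R.as_matrix()
    print('t',round(s['time_s'],2),'grasp',np.round(g,4),'az_y',np.degrees(np.arctan2(m[1,1],m[0,1])).round(1),'tilt',np.degrees(np.arccos(-m[2,2])).round(2),'z',np.round(m[:,2],3),'F',np.round(s['force'],1),'w',round(s['width']*1000,1),'q',np.round(s['joint_pos'],2))
def plan(wps,vmax=60,wmax=10):
    """wps: list of (grasp xyz, az, phi, hand, extra) ; prints rows"""
    t,R,s=cur(); g=t+R.apply([0,0,.172]); rows=[]
    if 1:
      for w in wps:
        if w[0] is None: rows+= [((0,0,0),(0,0,0),w[1])]*w[2]; continue
        G=np.array(w[0]); 
        T=orient(w[1],w[2]); rel=(R.inv()*T).as_rotvec(degrees=True)
        # allow half turn equivalence
        T2=T*Ro.from_euler('z',180,degrees=True) if len(w)<5 or w[4]!='exact' else T
        if w[2]==0 and np.linalg.norm((R.inv()*T2).as_rotvec())<np.linalg.norm((R.inv()*T).as_rotvec()): T=T2; rel=(R.inv()*T).as_rotvec(degrees=True)
        n=1
        while 1:
            ok=True; rr=[]; t0=g-R.apply([0,0,.172]); R0=R
            for i in range(1,n+1):
                Ri=R*Ro.from_rotvec(rel*i/n,degrees=True); gi=g+(G-g)*i/n; ti=gi-Ri.apply([0,0,.172])
                d=R0.inv().apply(ti-t0)*1000; rr.append((d,rel/n,w[3]))
                if np.linalg.norm(d)>vmax or np.linalg.norm(rel/n)>wmax: ok=False
                t0=ti;R0=Ri
            if ok: break
            n+=1
        rows+=rr; g=G;R=T
    print(len(rows),'rows')
    for k in range(0,len(rows),10):
        c=rows[k:k+10]; c=c+[((0,0,0),(0,0,0),c[-1][2])]*(10-len(c))
        fm=lambda v:'['+','.join(('%.1f'%(x+0.0)).replace('-0.0','0').replace('.0','') for x in v)+']'
        print('xyz [%s]'%','.join(fm(r[0]) for r in c)); print('dr [%s]'%','.join(fm(r[1]) for r in c)); print('hand',[r[2] for r in c])
E
python3 - <<'E'
from plan import *
info()
plan([((.4223,.2368,.15),75,0,45),((.4223,.2368,.067),75,0,45)])
E
```

```text
t 2.05 grasp [0.1771 0.6772 0.2327] az_y 75.3 tilt 0.0 z [-0. -0. -1.] F [-0.7  0.3 -0.5] w 91.0 q [ 1.28  0.38  1.73 -0.    1.03 -0.03]
11 rows
xyz [[-38.7,-40.5,9.2],[-38.8,-40.4,9.2],[-38.8,-40.4,9.2],[-38.8,-40.4,9.2],[-38.8,-40.3,9.2],[-38.9,-40.3,9.2],[-38.9,-40.3,9.2],[-38.9,-40.3,9.2],[-39,-40.2,9.2],[0,0,41.5]]
dr [[0,0,0],[0,0,0],[0,0,0],[0,0,0],[0,0,0],[0,0,0],[0,0,0],[0,0,0],[0,0,0],[0,0,0]]
hand [45, 45, 45, 45, 45, 45, 45, 45, 45, 45]
xyz [[0,0,41.5],[0,0,0],[0,0,0],[0,0,0],[0,0,0],[0,0,0],[0,0,0],[0,0,0],[0,0,0],[0,0,0]]
dr [[0,0,0],[0,0,0],[0,0,0],[0,0,0],[0,0,0],[0,0,0],[0,0,0],[0,0,0],[0,0,0],[0,0,0]]
hand [45, 45, 45, 45, 45, 45, 45, 45, 45, 45]
```

Call:
step_arm(
  xyz=[
    [-39, -40, 9],
    [-39, -40, 9],
    [-39, -40, 9],
    [-39, -40, 9],
    [-39, -40, 9],
    [-39, -40, 9],
    [-39, -40, 9],
    [-39, -40, 9],
    [-39, -40, 9],
    [0, 0, 0],
  ],
  dr=[
    [0, 0, 0],
    [0, 0, 0],
    [0, 0, 0],
    [0, 0, 0],
    [0, 0, 0],
    [0, 0, 0],
    [0, 0, 0],
    [0, 0, 0],
    [0, 0, 0],
    [0, 0, 0],
  ],
  hand=[45, 45, 45, 45, 45, 45, 45, 45, 45, 45],
  squeeze=30,
)

```text
time_s: 3.3
tcp_pos: [0.4328, 0.228, 0.3225]
orientation: [0.127, 0.992, 0.003, 0.002]
force: [0.3, -0.1, 0.2]
width: 0.0449
```

Run:
```python
from plan import *
info()
p=viewer.grab_frame('wrist'); save(p,'w1')
m=spotter.masks_of(p,'dop1'); print([(x['conf'],x['centre']) for x in m]); print(proj(p,(.4223,.2368,.085)),proj(p,(.4223,.2368,.0)))
plan([((.4223,.2368,.067),75,0,45),(None,0,2)],vmax=40)
```

```text
t 3.3 grasp [0.4335 0.2288 0.1505] az_y 75.4 tilt 0.37 z [ 0.004  0.005 -1.   ] F [ 0.3 -0.1  0.2] w 44.9 q [ 0.44  0.17  2.19  0.    0.77 -0.88]
[(0.71, [320.1, 225.1])]
[324.85937015 246.50283344] [322.04218982 220.05441648]
5 rows
xyz [[3.7,1.1,28],[3.7,1.2,28],[3.7,1.2,28],[0,0,0],[0,0,0],[0,0,0],[0,0,0],[0,0,0],[0,0,0],[0,0,0]]
dr [[0.1,0.1,0.2],[0.1,0.1,0.2],[0.1,0.1,0.2],[0,0,0],[0,0,0],[0,0,0],[0,0,0],[0,0,0],[0,0,0],[0,0,0]]
hand [45, 45, 45, 0, 0, 0, 0, 0, 0, 0]
```

View pics/w1.png

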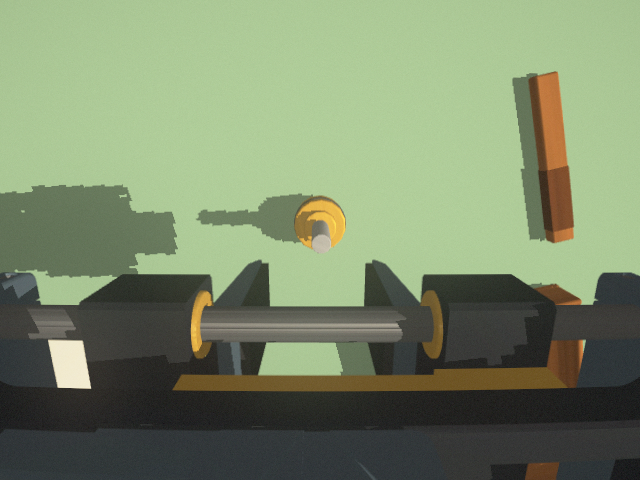

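Wrist view: the dop's stem top is at (321,243), 4 px from the prediction, so the fit is good. Next: go down, grip and lift.

Call:
step_arm(
  xyz=[
    [6, 2, 20],
    [5, 1, 28],
    [0, 0, 25],
    [0, 0, 10],
    [0, 0, 0],
    [0, 0, 0],
    [0, 0, 0],
    [0, 0, 0],
    [0, 0, -30],
    [0, 0, -50],
  ],
  dr=[
    [0, 0, 0],
    [0, 0, 0],
    [0, 0, 0],
    [0, 0, 0],
    [0, 0, 0],
    [0, 0, 0],
    [0, 0, 0],
    [0, 0, 0],
    [0, 0, 0],
    [0, 0, 0],
  ],
  hand=[45, 45, 45, 45, 45, 0, 0, 0, 0, 0],
  squeeze=30,
)

```text
time_s: 4.65
tcp_pos: [0.4194, 0.2415, 0.3212]
orientation: [0.122, 0.993, 0.004, 0.002]
force: [0.4, 1.0, -2.1]
width: 0.011
```

Run:
```python
from plan import *
import pickle
info()
a=np.radians(5.5); c=np.array([.6126,-.3188]); ex=np.array([np.cos(a),np.sin(a)])
for d in(-.048,0,.048): print(c+d*ex)
T=c+.048*ex
plan([((T[0],T[1],.175),75,0,0),((T[0],T[1],.08),75,0,0)],vmax=58)
```

```text
t 4.65 grasp [0.4204 0.2426 0.1493] az_y 76.0 tilt 0.48 z [ 0.005  0.006 -1.   ] F [ 0.4  1.  -2.1] w 11.0 q [ 0.47  0.17  2.2   0.    0.76 -0.86]
[ 0.56482098 -0.3234006 ]
[ 0.6126 -0.3188]
[ 0.66037902 -0.3141994 ]
13 rows
xyz [[-33.5,-43.7,-2.5],[-33.6,-43.6,-2.5],[-33.6,-43.6,-2.5],[-33.7,-43.5,-2.5],[-33.8,-43.5,-2.5],[-33.8,-43.4,-2.5],[-33.9,-43.4,-2.4],[-34,-43.3,-2.4],[-34,-43.3,-2.4],[-34.1,-43.2,-2.4]]
dr [[0,0,0.1],[0,0,0.1],[0,0,0.1],[0,0,0.1],[0,0,0.1],[0,0,0.1],[0,0,0.1],[0,0,0.1],[0,0,0.1],[0,0,0.1]]
hand [0, 0, 0, 0, 0, 0, 0, 0, 0, 0]
xyz [[-34.2,-43.2,-2.4],[0,0,47.5],[0,0,47.5],[0,0,0],[0,0,0],[0,0,0],[0,0,0],[0,0,0],[0,0,0],[0,0,0]]
dr [[0,0,0.1],[0,0,0],[0,0,0],[0,0,0],[0,0,0],[0,0,0],[0,0,0],[0,0,0],[0,0,0],[0,0,0]]
hand [0, 0, 0, 0, 0, 0, 0, 0, 0, 0]
```

Call:
step_arm(
  xyz=[
    [-34, -43, -12],
    [-34, -43, -10],
    [-34, -43, -5],
    [-34, -43, 0],
    [-34, -43, 0],
    [-34, -43, 0],
    [-34, -43, 0],
    [-34, -43, 0],
    [-34, -43, 0],
    [-34, -43, 0],
  ],
  dr=[
    [0, 0, 0],
    [0, 0, 0],
    [0, 0, 0],
    [0, 0, 0],
    [0, 0, 0],
    [0, 0, 0],
    [0, 0, 0],
    [0, 0, 0],
    [0, 0, 0],
    [0, 0, 0],
  ],
  hand=[0, 0, 0, 0, 0, 0, 0, 0, 0, 0],
)

```text
time_s: 5.9
tcp_pos: [0.6511, -0.2725, 0.355]
orientation: [0.12, 0.993, 0.006, 0.008]
force: [-0.3, 0.9, -1.7]
width: 0.0113
```

Run:
```python
from plan import *
info()
p=viewer.grab_frame('scene'); save(p,'s2')
plan([((.6604,-.3142,.13),75,0,0),((.6604,-.3142,.08),75,0,0)],vmax=40)
```

```text
t 5.9 grasp [ 0.654  -0.2709  0.183 ] az_y 76.2 tilt 1.1 z [ 0.017  0.009 -1.   ] F [-0.3  0.9 -1.7] w 11.3 q [-0.43  0.44  1.75  0.02  0.94 -1.77]
4 rows
xyz [[-7.6,-17.2,26.7],[-8,-17,26.8],[0,0,25],[0,0,25],[0,0,0],[0,0,0],[0,0,0],[0,0,0],[0,0,0],[0,0,0]]
dr [[0.3,0.5,0.5],[0.3,0.5,0.5],[0,0,0],[0,0,0],[0,0,0],[0,0,0],[0,0,0],[0,0,0],[0,0,0],[0,0,0]]
hand [0, 0, 0, 0, 0, 0, 0, 0, 0, 0]
```

View pics/s2.png

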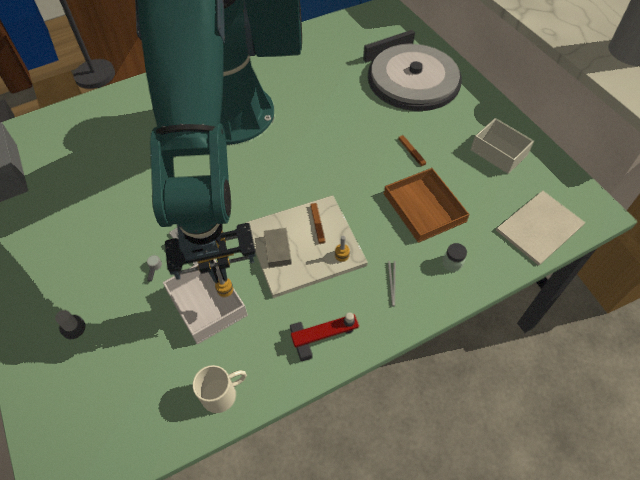

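Call:
step_arm(
  xyz=[
    [-8, -17, 15],
    [-7, -16, 20],
    [0, 0, 25],
    [0, 0, 25],
    [0, 0, 18],
    [0, 0, 0],
    [0, 0, 0],
    [0, 0, 0],
    [0, 0, 0],
    [0, 0, -40],
  ],
  dr=[
    [0, 0.5, 0],
    [0.5, 0.5, 1],
    [0, 0, 0],
    [0, 0, 0],
    [0, 0, 0],
    [0, 0, 0],
    [0, 0, 0],
    [0, 0, 0],
    [0, 0, 0],
    [0, 0, 0],
  ],
  hand=[0, 0, 0, 0, 0, 0, 30, 30, 30, 30],
)

```text
time_s: 7.2
tcp_pos: [0.6602, -0.3129, 0.2871]
orientation: [0.13, 0.992, 0.002, -0.0]
force: [0.7, 0.3, 0.8]
width: 0.0299
```

Run:
```python
from plan import *
info()
plan([((.6604,-.3142,.15),75,0,40),((.429,-.2184,.15),75,0,45),((.429,-.2184,.067),75,0,45)],vmax=55)
```

```text
t 7.2 grasp [ 0.6603 -0.3122  0.1151] az_y 75.1 tilt 0.22 z [ 0.     0.004 -1.   ] F [0.7 0.3 0.8] w 29.9 q [-0.47  0.56  1.7   0.    0.88 -1.79]
8 rows
xyz [[-0.5,-1.1,-34.9],[49.7,6.5,0],[49.7,6.5,0],[49.7,6.5,0],[49.7,6.5,0],[49.7,6.5,0],[0,0,41.5],[0,0,41.5],[0,0,0],[0,0,0]]
dr [[0.2,0,0.1],[0,0,0],[0,0,0],[0,0,0],[0,0,0],[0,0,0],[0,0,0],[0,0,0],[0,0,0],[0,0,0]]
hand [40, 45, 45, 45, 45, 45, 45, 45, 45, 45]
```

Call:
step_arm(
  xyz=[
    [0, -1, -45],
    [40, 4, -5],
    [50, 6, 0],
    [50, 6, 0],
    [50, 6, 0],
    [40, 6, 0],
    [10, 3, 0],
    [0, 0, 0],
    [0, 0, 0],
    [0, 0, 0],
  ],
  dr=[
    [0, 0, 0],
    [0, 0, 0],
    [0, 0, 0],
    [0, 0, 0],
    [0, 0, 0],
    [0, 0, 0],
    [0, 0, 0],
    [0, 0, 0],
    [0, 0, 0],
    [0, 0, 0],
  ],
  hand=[40, 45, 45, 45, 45, 45, 45, 45, 45, 45],
)

```text
time_s: 8.45
tcp_pos: [0.432, -0.2205, 0.342]
orientation: [0.13, 0.992, 0.0, 0.005]
force: [-0.0, -1.0, 0.3]
width: 0.0451
```

Run:
```python
from plan import *
info()
p=viewer.grab_frame('wrist'); save(p,'w3')
print(proj(p,(.429,-.2184,.085)),proj(p,(.429,-.2184,.0)))
plan([((.429,-.2184,.067),75,0,45),(None,0,2)],vmax=40)
```

```text
t 8.45 grasp [ 0.4336 -0.2206  0.17  ] az_y 75.1 tilt 0.53 z [ 0.009 -0.001 -1.   ] F [-0.  -1.   0.3] w 45.1 q [-0.52  0.13  2.19  0.01  0.81 -1.83]
[318.43424649 249.78717713] [317.83712555 223.55871359]
5 rows
xyz [[1.5,0.3,34.3],[1.4,0.4,34.3],[1.3,0.4,34.3],[0,0,0],[0,0,0],[0,0,0],[0,0,0],[0,0,0],[0,0,0],[0,0,0]]
dr [[0,0.2,0],[0,0.2,0],[0,0.2,0],[0,0,0],[0,0,0],[0,0,0],[0,0,0],[0,0,0],[0,0,0],[0,0,0]]
hand [45, 45, 45, 0, 0, 0, 0, 0, 0, 0]
```

View pics/w3.png

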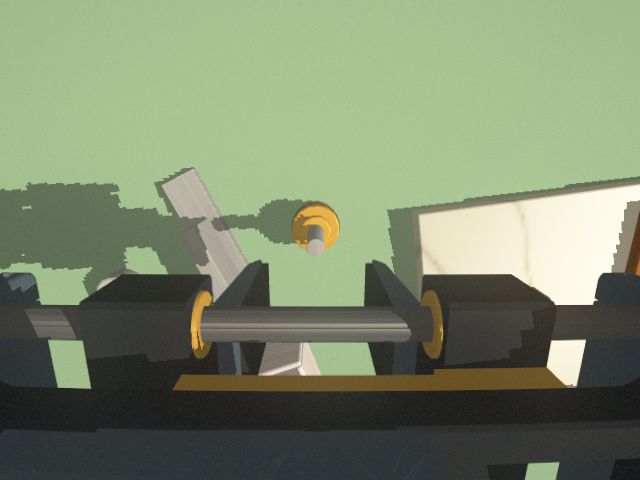

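Call:
step_arm(
  xyz=[
    [2, 1, 30],
    [2, 0, 40],
    [0, 0, 28],
    [0, 0, 5],
    [0, 0, 0],
    [0, 0, 0],
    [0, 0, 0],
    [0, 0, 0],
    [0, 0, -40],
    [0, 0, -60],
  ],
  dr=[
    [0, 0.3, 0],
    [0, 0, 0],
    [0, 0, 0],
    [0, 0, 0],
    [0, 0, 0],
    [0, 0, 0],
    [0, 0, 0],
    [0, 0, 0],
    [0, 0, 0],
    [0, 0, 0],
  ],
  hand=[45, 45, 45, 45, 45, 0, 0, 0, 0, 0],
)

```text
time_s: 9.75
tcp_pos: [0.4308, -0.2196, 0.3387]
orientation: [0.13, 0.992, 0.001, 0.002]
force: [1.0, -1.3, -1.6]
width: 0.0105
```

Run:
```python
from plan import *
info()
plan([((.5648,-.3234,.18),75,0,0),((.5648,-.3234,.08),75,0,0)],vmax=40)
```

```text
t 9.75 grasp [ 0.4314 -0.2194  0.1667] az_y 75.1 tilt 0.21 z [ 0.003  0.001 -1.   ] F [ 1.  -1.3 -1.6] w 10.5 q [-0.52  0.14  2.2   0.    0.81 -1.83]
8 rows
xyz [[-31.3,-13.2,-2.6],[-31.3,-13.2,-2.6],[-31.3,-13.2,-2.6],[-31.3,-13.1,-2.6],[-31.3,-13.1,-2.6],[0,0,33.3],[0,0,33.3],[0,0,33.3],[0,0,0],[0,0,0]]
dr [[0,0,0],[0,0,0],[0,0,0],[0,0,0],[0,0,0],[0,0,0],[0,0,0],[0,0,0],[0,0,0],[0,0,0]]
hand [0, 0, 0, 0, 0, 0, 0, 0, 0, 0]
```

Call:
step_arm(
  xyz=[
    [-34, -14, -10],
    [-36, -15, -5],
    [-36, -15, 0],
    [-34, -14, 0],
    [-14, -6, 0],
    [-3, -2, 10],
    [0, 0, 30],
    [0, 0, 35],
    [0, 0, 25],
    [0, 0, 5],
  ],
  dr=[
    [0, 0, 0],
    [0, 0, 0],
    [0, 0, 0],
    [0, 0, 0],
    [0, 0, 0],
    [0, 0, 0],
    [0, 0, 0],
    [0, 0, 0],
    [0, 0, 0],
    [0, 0, 0],
  ],
  hand=[0, 0, 0, 0, 0, 0, 0, 0, 0, 0],
)

```text
time_s: 11.0
tcp_pos: [0.5686, -0.3256, 0.2578]
orientation: [0.129, 0.992, -0.003, 0.009]
force: [-5.9, 1.7, 47.0]
width: 0.0109
```

Run:
```python
from plan import *
info()
p=viewer.grab_frame('scene'); save(p,'s4')
plan([((.5648,-.3234,.074),75,0,0),((.5648,-.3234,.2),75,0,30),((.6594,.0443,.2),75,0,45)],vmax=60)
```

```text
t 11.0 grasp [ 0.5715 -0.3269  0.0858] az_y 75.2 tilt 1.05 z [ 0.017 -0.008 -1.   ] F [-5.9  1.7 47. ] w 10.9 q [-0.56  0.5   1.87  0.    0.75 -1.87]
11 rows
xyz [[4.3,1.1,11.6],[0,0,-42],[0,0,-42],[0,0,-42],[0.5,54.2,0],[0.5,54.2,0],[0.5,54.2,0],[0.5,54.2,0],[0.5,54.2,0],[0.5,54.2,0]]
dr [[-0.2,1,0.2],[0,0,0],[0,0,0],[0,0,0],[0,0,0],[0,0,0],[0,0,0],[0,0,0],[0,0,0],[0,0,0]]
hand [0, 30, 30, 30, 45, 45, 45, 45, 45, 45]
xyz [[0.5,54.2,0],[0,0,0],[0,0,0],[0,0,0],[0,0,0],[0,0,0],[0,0,0],[0,0,0],[0,0,0],[0,0,0]]
dr [[0,0,0],[0,0,0],[0,0,0],[0,0,0],[0,0,0],[0,0,0],[0,0,0],[0,0,0],[0,0,0],[0,0,0]]
hand [45, 45, 45, 45, 45, 45, 45, 45, 45, 45]
```

View pics/s4.png

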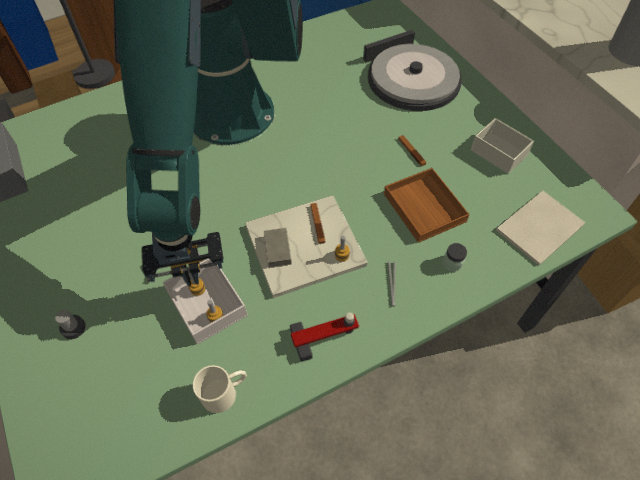

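Call:
step_arm(
  xyz=[
    [0, 0, -4],
    [0, 0, 0],
    [0, 0, 0],
    [0, 0, 0],
    [0, 0, -30],
    [0, 0, -50],
    [0, 0, -40],
    [0, 40, 0],
    [0, 55, 0],
    [0, 40, 0],
  ],
  dr=[
    [0, 0.5, 0],
    [0, 0, 0],
    [0, 0, 0],
    [0, 0, 0],
    [0, 0, 0],
    [0, 0, 0],
    [0, 0, 0],
    [0, 0, 0],
    [0, 0, 0],
    [0, 0, 0],
  ],
  hand=[0, 0, 30, 30, 30, 40, 40, 45, 45, 45],
)

```text
time_s: 12.3
tcp_pos: [0.5999, -0.1915, 0.3836]
orientation: [0.131, 0.991, -0.001, 0.003]
force: [-0.2, 0.2, -0.5]
width: 0.0452
```

Run:
```python
from plan import *
info()
p=viewer.grab_frame('scene'); save(p,'s5')
plan([((.6594,.0443,.18),75,0,45),((.6594,.0443,.089),75,0,45)],vmax=60)
```

```text
t 12.3 grasp [ 0.6009 -0.192   0.2116] az_y 74.9 tilt 0.38 z [ 0.006 -0.003 -1.   ] F [-0.2  0.2 -0.5] w 45.2 q [-0.35  0.3   1.89 -0.    0.95 -1.65]
7 rows
xyz [[0.7,48,6.2],[0.7,48,6.3],[0.7,48,6.3],[0.7,48,6.3],[0.7,48,6.3],[0,0,45.5],[0,0,45.5],[0,0,0],[0,0,0],[0,0,0]]
dr [[0,0.1,0],[0,0.1,0],[0,0.1,0],[0,0.1,0],[0,0.1,0],[0,0,0],[0,0,0],[0,0,0],[0,0,0],[0,0,0]]
hand [45, 45, 45, 45, 45, 45, 45, 45, 45, 45]
```

View pics/s5.png

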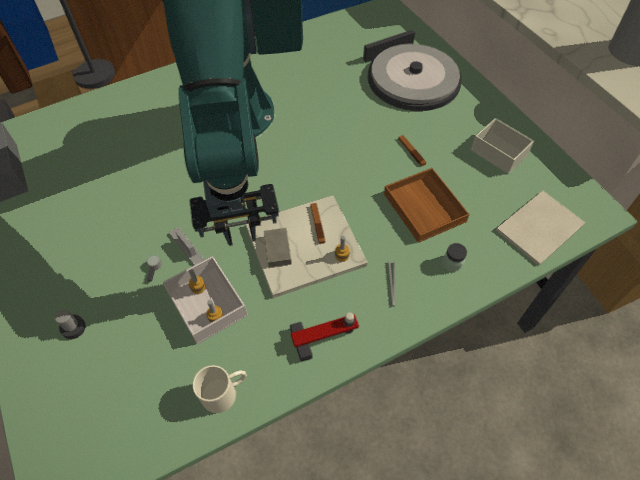

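Call:
step_arm(
  xyz=[
    [0, 40, 0],
    [0, 55, 0],
    [1, 55, 0],
    [1, 50, 5],
    [1, 30, 10],
    [1, 10, 15],
    [0, 0, 40],
    [0, 0, 40],
    [0, 0, 13],
    [0, 0, 0],
  ],
  dr=[
    [0, 0.3, 0],
    [0, 0, 0],
    [0, 0, 0],
    [0, 0, 0],
    [0, 0, 0],
    [0, 0, 0],
    [0, 0, 0],
    [0, 0, 0],
    [0, 0, 0],
    [0, 0, 0],
  ],
  hand=[45, 45, 45, 45, 45, 45, 45, 45, 45, 45],
)

```text
time_s: 13.6
tcp_pos: [0.6597, 0.0513, 0.2557]
orientation: [0.13, 0.991, -0.0, 0.001]
force: [0.5, 0.4, 0.1]
width: 0.0447
```

Run:
```python
from plan import *
info()
p=viewer.grab_frame('wrist'); save(p,'w6')
plan([((.6594,.0443,.089),75,0,45)],vmax=60)
```

```text
t 13.6 grasp [0.6599 0.0511 0.0837] az_y 75.0 tilt 0.08 z [ 0.001 -0.001 -1.   ] F [0.5 0.4 0.1] w 44.7 q [ 0.04  0.52  1.86 -0.    0.77 -1.27]
1 rows
xyz [[-1.4,-6.9,-4.7],[0,0,0],[0,0,0],[0,0,0],[0,0,0],[0,0,0],[0,0,0],[0,0,0],[0,0,0],[0,0,0]]
dr [[0,0.1,0],[0,0,0],[0,0,0],[0,0,0],[0,0,0],[0,0,0],[0,0,0],[0,0,0],[0,0,0],[0,0,0]]
hand [45, 45, 45, 45, 45, 45, 45, 45, 45, 45]
```

View pics/w6.png

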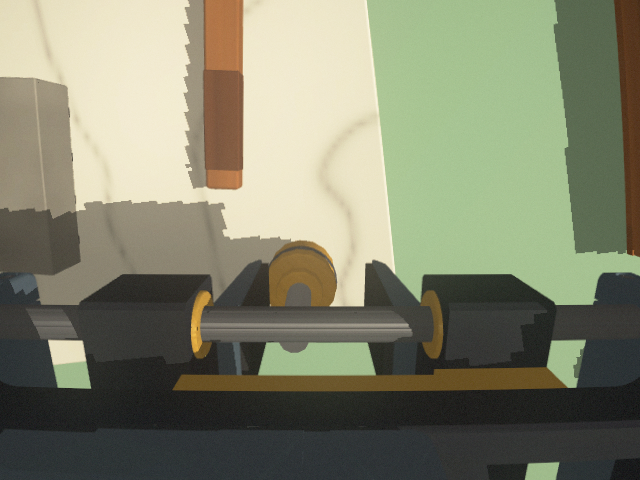

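Call:
step_arm(
  xyz=[
    [-1, -6, -3],
    [0, 0, 0],
    [0, 0, 0],
    [0, 0, 0],
    [0, 0, 0],
    [0, 0, -30],
    [0, 0, -40],
    [0, -30, -40],
    [0, -50, 0],
    [0, -55, 0],
  ],
  dr=[
    [0, 0, 0],
    [0, 0, 0],
    [0, 0, 0],
    [0, 0, 0],
    [0, 0, 0],
    [0, 0, 0],
    [0, 0, 0],
    [0, 0, 0],
    [0, 0, 0],
    [0, 0, 0],
  ],
  hand=[45, 0, 0, 0, 0, 0, 0, 0, 0, 0],
)

```text
time_s: 14.9
tcp_pos: [0.6242, -0.0858, 0.3759]
orientation: [0.128, 0.992, -0.0, 0.003]
force: [-0.5, -1.3, -2.0]
width: 0.0115
```

Run:
```python
from plan import *
info()
plan([((.614,-.299,.19),75,0,0),((.614,-.299,.085),75,0,0)],vmax=58)
```

```text
t 14.9 grasp [ 0.6252 -0.086   0.2039] az_y 75.3 tilt 0.32 z [ 0.005 -0.001 -1.   ] F [-0.5 -1.3 -2. ] w 11.5 q [-0.17  0.31  1.9  -0.    0.93 -1.49]
6 rows
xyz [[-11,-52.2,3.5],[-11.1,-52.2,3.5],[-11.2,-52.2,3.5],[-11.2,-52.2,3.5],[0,0,52.5],[0,0,52.5],[0,0,0],[0,0,0],[0,0,0],[0,0,0]]
dr [[0,0.1,0.1],[0,0.1,0.1],[0,0.1,0.1],[0,0.1,0.1],[0,0,0],[0,0,0],[0,0,0],[0,0,0],[0,0,0],[0,0,0]]
hand [0, 0, 0, 0, 0, 0, 0, 0, 0, 0]
```

Call:
step_arm(
  xyz=[
    [-11, -50, 0],
    [-11, -50, 0],
    [-11, -50, 0],
    [-8, -40, 0],
    [-3, -13, 0],
    [0, 0, 0],
    [0, 0, 20],
    [0, 0, 35],
    [0, 0, 30],
    [0, 0, 5],
  ],
  dr=[
    [0, 0, 0],
    [0, 0, 0],
    [0, 0, 0],
    [0, 0, 0],
    [0, 0, 0],
    [0, 0, 0],
    [0, 0, 0],
    [0, 0, 0],
    [0, 0, 0],
    [0, 0, 0],
  ],
  hand=[0, 0, 0, 0, 0, 0, 0, 0, 0, 0],
)

```text
time_s: 16.15
tcp_pos: [0.6133, -0.2964, 0.2795]
orientation: [0.127, 0.992, 0.001, 0.001]
force: [-0.0, -0.2, -1.5]
width: 0.0113
```

Run:
```python
from plan import *
info()
p=viewer.grab_frame('scene'); save(p,'s7');p=viewer.grab_frame('side'); save(p,'d7')
plan([((.614,-.299,.08),75,0,0),(None,30,2)],vmax=30)
a=cv2.imread('pics/s7.png')[200:360,120:330];b=cv2.imread('pics/d7.png')[100:240,260:480]
cv2.imwrite('pics/c7.png',np.vstack([cv2.resize(a,(640,488)),]));
```

```text
t 16.15 grasp [ 0.6137 -0.2963  0.1075] az_y 75.4 tilt 0.15 z [ 0.003  0.001 -1.   ] F [-0.  -0.2 -1.5] w 11.3 q [-0.48  0.51  1.81  0.    0.82 -1.8 ]
3 rows
xyz [[-0.5,-1.9,29.5],[0,0,0],[0,0,0],[0,0,0],[0,0,0],[0,0,0],[0,0,0],[0,0,0],[0,0,0],[0,0,0]]
dr [[0.1,0.3,0.4],[0,0,0],[0,0,0],[0,0,0],[0,0,0],[0,0,0],[0,0,0],[0,0,0],[0,0,0],[0,0,0]]
hand [0, 30, 30, 30, 30, 30, 30, 30, 30, 30]
```

View pics/c7.png

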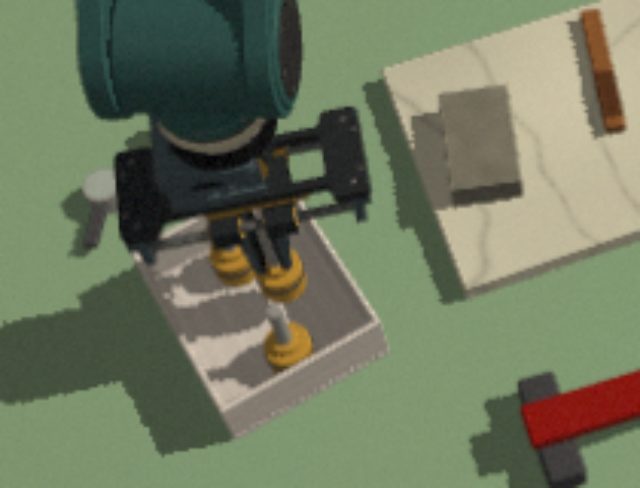

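Call:
step_arm(
  xyz=[
    [0, -1, 15],
    [0, 0, 12],
    [0, 0, 5],
    [0, 0, 0],
    [0, 0, 0],
    [0, 0, 0],
    [0, 0, -30],
    [0, 0, -50],
    [0, 0, -50],
    [0, 20, -20],
  ],
  dr=[
    [0, 0, 0],
    [0, 0, 0],
    [0, 0, 0],
    [0, 0, 0],
    [0, 0, 0],
    [0, 0, 0],
    [0, 0, 0],
    [0, 0, 0],
    [0, 0, 0],
    [0, 0, 0],
  ],
  hand=[0, 0, 0, 26, 26, 26, 26, 26, 40, 40],
)

```text
time_s: 17.5
tcp_pos: [0.6183, -0.2788, 0.4042]
orientation: [0.128, 0.992, -0.0, 0.004]
force: [1.2, 1.3, -0.5]
width: 0.0397
```

Run:
```python
from plan import *
import pickle
info()
p=viewer.grab_frame('scene'); save(p,'s8')
a=p['frame'][200:360,120:440];cv2.imwrite('pics/c8.png',cv2.resize(a,None,fx=2.4,fy=2.4))
# stickA at (.5408,.0356) yaw -17.7 -> jaws across: az 72.3
plan([((.5408,.0356,.2),72.3,0,60),((.5408,.0356,.1),72.3,0,60)],vmax=58)
```

```text
t 17.5 grasp [ 0.6195 -0.2791  0.2322] az_y 75.3 tilt 0.43 z [ 0.007 -0.002 -1.   ] F [ 1.2  1.3 -0.5] w 39.7 q [-0.46  0.35  1.78  0.    1.01 -1.77]
8 rows
xyz [[25.8,47.1,5.4],[26.2,46.8,5.4],[26.6,46.6,5.5],[27,46.3,5.5],[27.4,46.1,5.5],[27.8,45.8,5.6],[0,0,50],[0,0,50],[0,0,0],[0,0,0]]
dr [[0,0.1,0.5],[0,0.1,0.5],[0,0.1,0.5],[0,0.1,0.5],[0,0.1,0.5],[0,0.1,0.5],[0,0,0],[0,0,0],[0,0,0],[0,0,0]]
hand [60, 60, 60, 60, 60, 60, 60, 60, 60, 60]
```

View pics/c8.png

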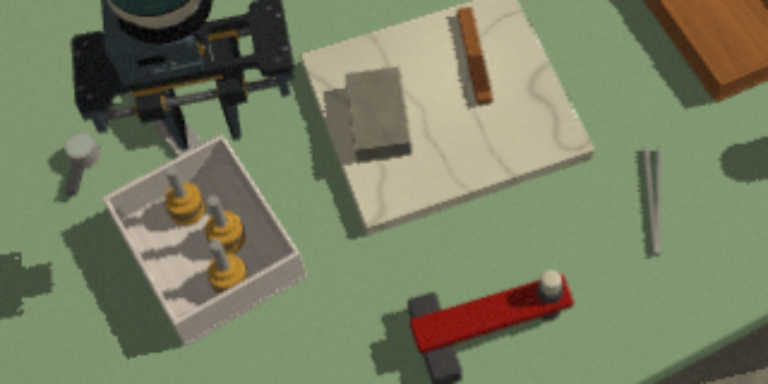

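Call:
step_arm(
  xyz=[
    [24, 45, 0],
    [27, 47, 0],
    [27, 47, 0],
    [27, 46, 5],
    [27, 45, 10],
    [20, 35, 20],
    [6, 12, 30],
    [2, 2, 30],
    [0, 0, 30],
    [0, 0, 5],
  ],
  dr=[
    [0, 0.2, 0.5],
    [0, 0.2, 0.5],
    [0, 0, 0.5],
    [0, 0, 0.5],
    [0, 0, 0.5],
    [0, 0, 0.5],
    [0, 0, 0],
    [0, 0, 0],
    [0, 0, 0],
    [0, 0, 0],
  ],
  hand=[40, 40, 40, 40, 40, 40, 40, 40, 40, 40],
)

```text
time_s: 18.8
tcp_pos: [0.5345, 0.0517, 0.2647]
orientation: [0.151, 0.988, 0.0, -0.003]
force: [0.3, 0.8, 0.6]
width: 0.0404
```

Run:
```python
from plan import *
info()
p=viewer.grab_frame('wrist'); save(p,'w9')
c,s=np.cos(-.3085),np.sin(-.3085)
for a in(-.065,0,.065): print(proj(p,(.5408+a*c,.0356+a*s,.032)))
plan([((.5408,.0356,.041),72.3,0,40)],vmax=30)
```

```text
t 18.8 grasp [0.5336 0.0519 0.0927] az_y 72.6 tilt 0.3 z [-0.005  0.001 -1.   ] F [0.3 0.8 0.6] w 40.4 q [ 0.05  0.35  2.11  0.    0.69 -1.22]
[293.89754474 178.37458878]
[294.77118794 289.35602039]
[295.6798399  385.39539586]
2 rows
xyz [[-5.4,-6.7,26.1],[-5.3,-6.7,26.1],[0,0,0],[0,0,0],[0,0,0],[0,0,0],[0,0,0],[0,0,0],[0,0,0],[0,0,0]]
dr [[0,-0.1,0.1],[0,-0.1,0.1],[0,0,0],[0,0,0],[0,0,0],[0,0,0],[0,0,0],[0,0,0],[0,0,0],[0,0,0]]
hand [40, 40, 40, 40, 40, 40, 40, 40, 40, 40]
```

View pics/w9.png

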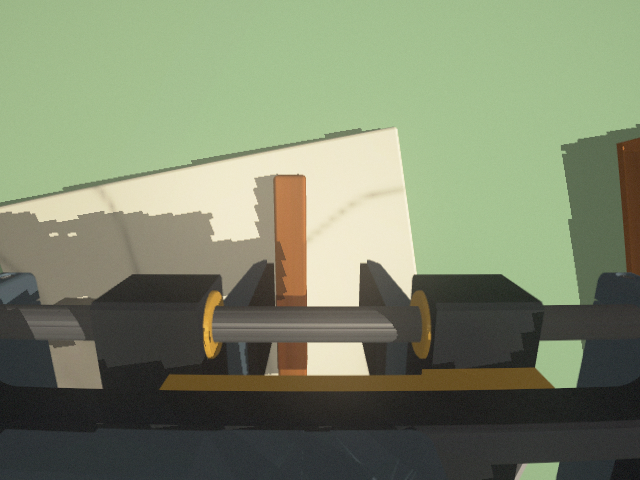

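Call:
step_arm(
  xyz=[
    [-6, -8, 15],
    [-5, -6, 18],
    [0, 0, 8],
    [0, 0, 3],
    [0, 0, 3],
    [0, 0, 0],
    [0, 0, 0],
    [0, 0, 0],
    [0, 0, 0],
    [0, 0, 0],
  ],
  dr=[
    [0, 0, 0],
    [0, 0, 0],
    [0, 0, 0],
    [0, 0, 0],
    [0, 0, 0],
    [0, 0, 0],
    [0, 0, 0],
    [0, 0, 0],
    [0, 0, 0],
    [0, 0, 0],
  ],
  hand=[40, 40, 40, 40, 40, 0, 0, 0, 0, 0],
)

```text
time_s: 20.1
tcp_pos: [0.5425, 0.0338, 0.2178]
orientation: [0.151, 0.988, 0.001, -0.0]
force: [-0.4, -0.5, -0.1]
width: 0.018
```

Run:
```python
from plan import *
info()
# tray centre (.6183,.3342) yaw -2.4 -> stick along tray x, jaw az 87.6 ; slot at local y -.03
a=np.radians(-2.4); c=np.array([.6183,.3342])+(-.035)*np.array([-np.sin(a),np.cos(a)]); print(c)
plan([((.5408,.0356,.14),72.3,0,0),((c[0],c[1],.14),87.6,0,0)],vmax=58)
```

```text
t 20.1 grasp [0.5425 0.0339 0.0458] az_y 72.6 tilt 0.07 z [-0.     0.001 -1.   ] F [-0.4 -0.5 -0.1] w 18.0 q [ 0.02  0.44  2.1   0.    0.6  -1.25]
[0.61683435 0.2992307 ]
7 rows
xyz [[1.1,0.7,-47.1],[1.1,0.6,-47.1],[1.5,54.9,0],[-1.4,54.9,0],[-4.3,54.7,0],[-7.2,54.4,0],[-10.1,53.9,0],[0,0,0],[0,0,0],[0,0,0]]
dr [[0,0,0.1],[0,0,0.1],[0,0,-3.1],[0,0,-3.1],[0,0,-3.1],[0,0,-3.1],[0,0,-3.1],[0,0,0],[0,0,0],[0,0,0]]
hand [0, 0, 0, 0, 0, 0, 0, 0, 0, 0]
```

Call:
step_arm(
  xyz=[
    [0, 0, -40],
    [0, 0, -50],
    [1, 50, -10],
    [-1, 55, 0],
    [-4, 55, 0],
    [-7, 54, 0],
    [-8, 45, 0],
    [-2, 9, 0],
    [0, 0, 0],
    [0, 0, 0],
  ],
  dr=[
    [0, 0, 0],
    [0, 0, 0],
    [0, 0, -3],
    [0, 0, -3],
    [0, 0, -3],
    [0, 0, -3],
    [0, 0, -3],
    [0, 0, 0],
    [0, 0, 0],
    [0, 0, 0],
  ],
  hand=[0, 0, 0, 0, 0, 0, 0, 0, 0, 0],
)

```text
time_s: 21.35
tcp_pos: [0.6163, 0.2999, 0.3218]
orientation: [0.019, 1.0, 0.001, 0.0]
force: [-0.2, 0.2, -0.8]
width: 0.0172
```

Run:
```python
from plan import *
info()
p=viewer.grab_frame('side'); save(p,'d10')
plan([((.6168,.2992,.033),87.6,0,0)],vmax=58)
```

```text
t 21.35 grasp [0.6163 0.3002 0.1498] az_y 87.9 tilt 0.1 z [ 0.     0.002 -1.   ] F [-0.2  0.2 -0.8] w 17.2 q [ 0.42  0.46  1.8   0.    0.89 -1.12]
3 rows
xyz [[-0.2,-0.2,38.9],[-0.2,-0.2,38.9],[-0.2,-0.2,38.9],[0,0,0],[0,0,0],[0,0,0],[0,0,0],[0,0,0],[0,0,0],[0,0,0]]
dr [[0,0,0.1],[0,0,0.1],[0,0,0.1],[0,0,0],[0,0,0],[0,0,0],[0,0,0],[0,0,0],[0,0,0],[0,0,0]]
hand [0, 0, 0, 0, 0, 0, 0, 0, 0, 0]
```

View pics/d10.png

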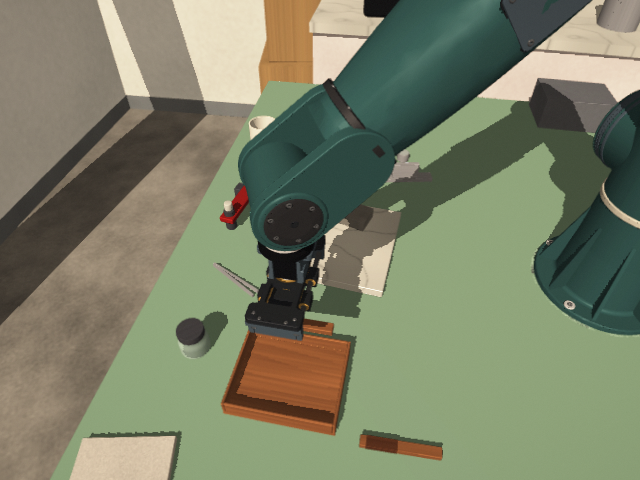

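Call:
step_arm(
  xyz=[
    [0, 0, 25],
    [0, 0, 40],
    [0, 0, 30],
    [0, 0, 12],
    [0, 0, 4],
    [0, 0, 0],
    [0, 0, 0],
    [0, 0, -30],
    [0, 0, -50],
    [0, 0, -40],
  ],
  dr=[
    [0, 0, 0],
    [0, 0, 0],
    [0, 0, 0],
    [0, 0, 0],
    [0, 0, 0],
    [0, 0, 0],
    [0, 0, 0],
    [0, 0, 0],
    [0, 0, 0],
    [0, 0, 0],
  ],
  hand=[0, 0, 0, 0, 0, 34, 34, 34, 34, 34],
)

```text
time_s: 22.65
tcp_pos: [0.6167, 0.2947, 0.3346]
orientation: [0.022, 1.0, 0.001, 0.001]
force: [0.4, -0.0, -0.3]
width: 0.0335
```

Run:
```python
from plan import *
info()
plan([((.4222,.4223,.16),89.7,0,40),((.4222,.4223,.023),89.7,0,40)],vmax=58)
```

```text
t 22.65 grasp [0.6171 0.2951 0.1626] az_y 87.5 tilt 0.18 z [ 0.002  0.002 -1.   ] F [ 0.4 -0.  -0.3] w 33.5 q [ 0.41  0.44  1.8   0.    0.9  -1.12]
8 rows
xyz [[40,23.8,0.5],[39.8,24.1,0.5],[39.6,24.4,0.5],[39.4,24.7,0.5],[39.2,25,0.5],[0,0,45.7],[0,0,45.7],[0,0,45.7],[0,0,0],[0,0,0]]
dr [[0,0,-0.4],[0,0,-0.4],[0,0,-0.4],[0,0,-0.4],[0,0,-0.4],[0,0,0],[0,0,0],[0,0,0],[0,0,0],[0,0,0]]
hand [40, 40, 40, 40, 40, 40, 40, 40, 40, 40]
```

Call:
step_arm(
  xyz=[
    [35, 20, 0],
    [42, 26, 0],
    [42, 26, 0],
    [40, 25, 0],
    [28, 18, 0],
    [8, 5, 10],
    [0, 0, 25],
    [0, 0, 25],
    [0, 0, 10],
    [0, 0, 0],
  ],
  dr=[
    [0, 0, -0.5],
    [0, 0, -0.5],
    [0, 0, -0.5],
    [0, 0, -0.5],
    [0, 0, 0],
    [0, 0, 0],
    [0, 0, 0],
    [0, 0, 0],
    [0, 0, 0],
    [0, 0, 0],
  ],
  hand=[40, 40, 40, 40, 40, 40, 40, 40, 40, 40],
)

```text
time_s: 23.9
tcp_pos: [0.4239, 0.4244, 0.2735]
orientation: [0.004, 1.0, 0.007, 0.009]
force: [0.2, -0.8, -0.1]
width: 0.0397
```

Run:
```python
from plan import *
info()
p=viewer.grab_frame('wrist'); save(p,'w11')
p2=viewer.grab_frame('side'); save(p2,'d11')
for a in(-.065,0,.065): print(proj(p,(.4222+a,.4223,.012)))
plan([((.4222,.4223,.023),89.7,0,40)],vmax=30)
```

```text
t 23.9 grasp [0.4271 0.4267 0.1016] az_y 89.5 tilt 1.32 z [ 0.019  0.013 -1.   ] F [ 0.2 -0.8 -0.1] w 39.7 q [ 0.75  0.41  1.99 -0.    0.72 -0.81]
[306.7078501  144.53733361]
[308.06432322 246.99942709]
[309.29979475 336.52668328]
3 rows
xyz [[1.1,-1.2,26.4],[0.9,-1,26.5],[0.8,-0.9,26.5],[0,0,0],[0,0,0],[0,0,0],[0,0,0],[0,0,0],[0,0,0],[0,0,0]]
dr [[0.3,0.4,-0.1],[0.3,0.4,-0.1],[0.3,0.4,-0.1],[0,0,0],[0,0,0],[0,0,0],[0,0,0],[0,0,0],[0,0,0],[0,0,0]]
hand [40, 40, 40, 40, 40, 40, 40, 40, 40, 40]
```

View pics/w11.png

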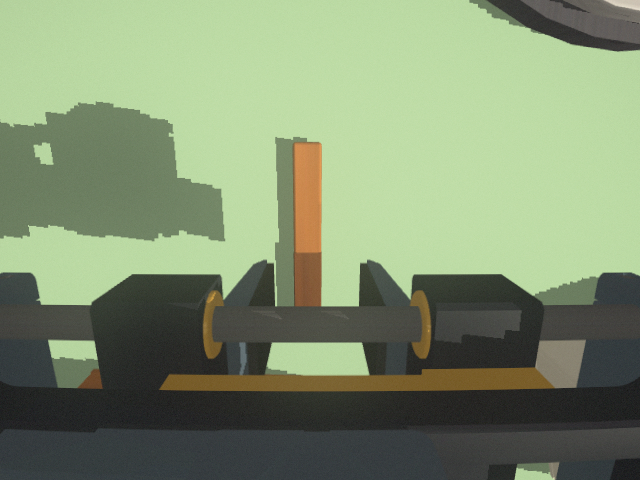

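View pics/d11.png

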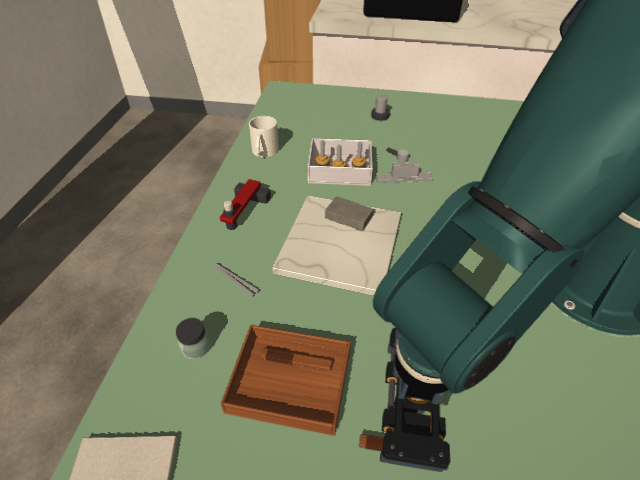

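Call:
step_arm(
  xyz=[
    [2, -2, 22],
    [2, -2, 28],
    [0, 0, 15],
    [0, 0, 6],
    [0, 0, 3],
    [0, 0, 2],
    [0, 0, 0],
    [0, 0, 0],
    [0, 0, 0],
    [0, 0, 0],
  ],
  dr=[
    [0.5, 0.7, 0],
    [0.5, 0.5, 0],
    [0, 0, 0],
    [0, 0, 0],
    [0, 0, 0],
    [0, 0, 0],
    [0, 0, 0],
    [0, 0, 0],
    [0, 0, 0],
    [0, 0, 0],
  ],
  hand=[40, 40, 40, 40, 40, 40, 0, 0, 0, 0],
)

```text
time_s: 25.25
tcp_pos: [0.4216, 0.4217, 0.1976]
orientation: [0.004, 1.0, -0.0, 0.001]
force: [1.0, -0.4, -0.7]
width: 0.0176
```

Run:
```python
from plan import *
info()
a=np.radians(-2.4); c=np.array([.6183,.3342])+(.03)*np.array([-np.sin(a),np.cos(a)]); print(c)
plan([((.4222,.4223,.12),89.7,0,0),((c[0],c[1],.14),87.6,0,0)],vmax=58)
```

```text
t 25.25 grasp [0.4218 0.4217 0.0256] az_y 89.5 tilt 0.08 z [ 0.001 -0.    -1.   ] F [ 1.  -0.4 -0.7] w 17.6 q [ 0.75  0.53  1.99 -0.    0.62 -0.81]
[0.61955627 0.36417368]
6 rows
xyz [[-0.4,0.3,-47.2],[-0.3,0.3,-47.2],[-49.4,-14.3,-5],[-49.5,-13.8,-5],[-49.7,-13.4,-5],[-49.8,-12.9,-5],[0,0,0],[0,0,0],[0,0,0],[0,0,0]]
dr [[0,0,-0.1],[0,0,-0.1],[0,0,0.5],[0,0,0.5],[0,0,0.5],[0,0,0.5],[0,0,0],[0,0,0],[0,0,0],[0,0,0]]
hand [0, 0, 0, 0, 0, 0, 0, 0, 0, 0]
```

Call:
step_arm(
  xyz=[
    [0, 0, -45],
    [0, 0, -55],
    [-45, -13, -5],
    [-50, -14, 0],
    [-50, -13, 0],
    [-42, -11, 0],
    [-11, -3, 0],
    [0, 0, 0],
    [0, 0, 20],
    [0, 0, 25],
  ],
  dr=[
    [0, 0, 0],
    [0, 0, 0],
    [0, 0, 0.5],
    [0, 0, 0.5],
    [0, 0, 0.5],
    [0, 0, 0.5],
    [0, 0, 0],
    [0, 0, 0],
    [0, 0, 0],
    [0, 0, 0],
  ],
  hand=[0, 0, 0, 0, 0, 0, 0, 0, 0, 0],
)

```text
time_s: 26.5
tcp_pos: [0.6216, 0.3624, 0.2608]
orientation: [0.021, 1.0, 0.0, 0.002]
force: [0.3, -0.1, -0.8]
width: 0.0177
```

Run:
```python
from plan import *
info()
plan([((.6196,.3642,.0315),87.6,0,0)],vmax=58)
```

```text
t 26.5 grasp [0.6222 0.3625 0.0888] az_y 87.6 tilt 0.2 z [ 0.004  0.001 -1.   ] F [ 0.3 -0.1 -0.8] w 17.7 q [ 0.5   0.58  1.73 -0.    0.82 -1.03]
1 rows
xyz [[2.2,1.6,57.3],[0,0,0],[0,0,0],[0,0,0],[0,0,0],[0,0,0],[0,0,0],[0,0,0],[0,0,0],[0,0,0]]
dr [[0,0.2,0],[0,0,0],[0,0,0],[0,0,0],[0,0,0],[0,0,0],[0,0,0],[0,0,0],[0,0,0],[0,0,0]]
hand [0, 0, 0, 0, 0, 0, 0, 0, 0, 0]
```

Call:
step_arm(
  xyz=[
    [2, 1, 22],
    [0, 0, 15],
    [0, 0, 9],
    [0, 0, 3],
    [0, 0, 2],
    [0, 0, 0],
    [0, 0, 0],
    [0, 0, -30],
    [0, 0, -50],
    [0, 0, -50],
  ],
  dr=[
    [0, 0, 0],
    [0, 0, 0],
    [0, 0, 0],
    [0, 0, 0],
    [0, 0, 0],
    [0, 0, 0],
    [0, 0, 0],
    [0, 0, 0],
    [0, 0, 0],
    [0, 0, 0],
  ],
  hand=[0, 0, 0, 0, 0, 34, 34, 34, 34, 34],
)

```text
time_s: 27.75
tcp_pos: [0.6171, 0.3636, 0.3338]
orientation: [0.02, 1.0, -0.002, -0.002]
force: [-0.5, -0.2, 0.7]
width: 0.0341
```

Run:
```python
from plan import *
info()
p=viewer.grab_frame('scene'); save(p,'s12')
p2=viewer.grab_frame('side'); save(p2,'d12')
```

```text
t 27.75 grasp [0.6163 0.3629 0.1618] az_y 87.7 tilt 0.34 z [-0.005 -0.004 -1.   ] F [-0.5 -0.2  0.7] w 34.1 q [ 0.5   0.48  1.73 -0.    0.94 -1.03]
```

View pics/s12.png

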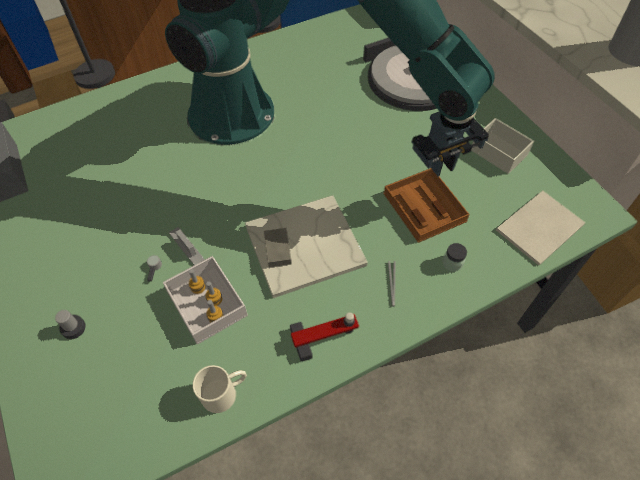

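View pics/d12.png

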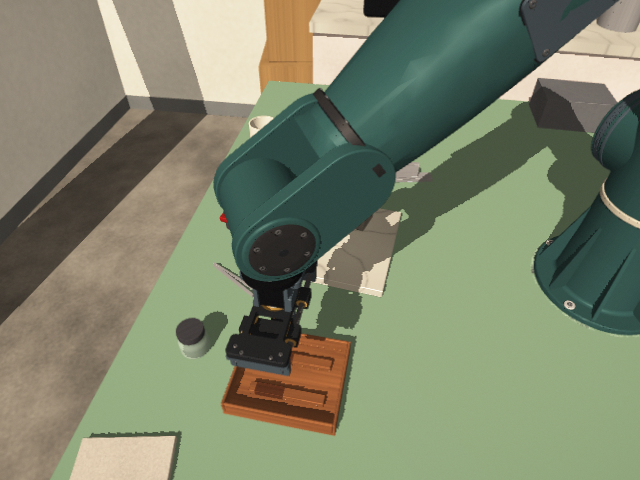

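Both sticks lie flat in the tray and three dops stand in the bin. Now the stone: go above it with jaws across its width.

Run:
```python
from plan import *
info()
plan([((.5494,-.0913,.17),72.2,0,85)],vmax=55)
plan([((.5494,-.0913,.17),72.2,0,85),((.62,-.06,.25),72.2,85,85,'exact')],vmax=55)
```

```text
t 27.85 grasp [0.6191 0.3645 0.1668] az_y 87.7 tilt 0.18 z [ 0.003  0.    -1.   ] F [1.3 0.2 0.6] w 34.0 q [ 0.5   0.48  1.72 -0.    0.94 -1.03]
9 rows
xyz [[5.6,-50.9,-0.4],[4.1,-51,-0.4],[2.6,-51.1,-0.4],[1,-51.2,-0.4],[-0.5,-51.2,-0.4],[-2,-51.2,-0.4],[-3.6,-51.1,-0.4],[-5.1,-51,-0.4],[-6.6,-50.8,-0.4],[0,0,0]]
dr [[0,0,1.7],[0,0,1.7],[0,0,1.7],[0,0,1.7],[0,0,1.7],[0,0,1.7],[0,0,1.7],[0,0,1.7],[0,0,1.7],[0,0,0]]
hand [85, 85, 85, 85, 85, 85, 85, 85, 85, 85]
18 rows
xyz [[5.6,-50.9,-0.4],[4.1,-51,-0.4],[2.6,-51.1,-0.4],[1,-51.2,-0.4],[-0.5,-51.2,-0.4],[-2,-51.2,-0.4],[-3.6,-51.1,-0.4],[-5.1,-51,-0.4],[-6.6,-50.8,-0.4],[-34.6,5.7,-6.6]]
dr [[0,0,1.7],[0,0,1.7],[0,0,1.7],[0,0,1.7],[0,0,1.7],[0,0,1.7],[0,0,1.7],[0,0,1.7],[0,0,1.7],[0,9.4,0]]
hand [85, 85, 85, 85, 85, 85, 85, 85, 85, 85]
xyz [[-33.1,5.7,-7.5],[-31.4,5.7,-8.2],[-29.6,5.7,-8.5],[-27.8,5.7,-8.6],[-26,5.7,-8.4],[-24.3,5.7,-7.9],[-22.7,5.7,-7.1],[-21.2,5.7,-6.1],[0,0,0],[0,0,0]]
dr [[0,9.4,0],[0,9.4,0],[0,9.4,0],[0,9.4,0],[0,9.4,0],[0,9.4,0],[0,9.4,0],[0,9.4,0],[0,0,0],[0,0,0]]
hand [85, 85, 85, 85, 85, 85, 85, 85, 85, 85]
```

Call:
step_arm(
  xyz=[
    [5, -50, -5],
    [4, -51, -5],
    [3, -51, 0],
    [1, -51, 0],
    [0, -51, 0],
    [-2, -51, 0],
    [-4, -51, 0],
    [-5, -51, 0],
    [-5, -40, 0],
    [-2, -13, 0],
  ],
  dr=[
    [0, 0, 2],
    [0, 0, 2],
    [0, 0, 2],
    [0, 0, 2],
    [0, 0, 2],
    [0, 0, 2],
    [0, 0, 2],
    [0, 0, 1.5],
    [0, 0, 0],
    [0, 0, 0],
  ],
  hand=[85, 85, 85, 85, 85, 85, 85, 85, 85, 85],
  squeeze=60,
)

```text
time_s: 29.1
tcp_pos: [0.5361, -0.1027, 0.3492]
orientation: [0.158, 0.987, 0.002, 0.005]
force: [0.3, 1.3, -0.4]
width: 0.0854
```

Run:
```python
from plan import *
from fit import *
info()
p=viewer.grab_frame('wrist')
outline(p['frame'],p,world(M['stone'],.5637,-.0959,2.8301,.02)); save(p,'w13')
plan([((.5494,-.0913,.041),72.2,0,85)],vmax=55)
```

```text
t 29.1 grasp [ 0.5379 -0.1024  0.1772] az_y 71.8 tilt 0.61 z [ 0.011  0.002 -1.   ] F [ 0.3  1.3 -0.4] w 85.4 q [-0.23  0.22  2.08  0.01  0.84 -1.49]
3 rows
xyz [[-2.5,4.8,45.4],[-2.7,4.9,45.4],[-2.9,5,45.4],[0,0,0],[0,0,0],[0,0,0],[0,0,0],[0,0,0],[0,0,0],[0,0,0]]
dr [[0.1,0.2,-0.1],[0.1,0.2,-0.1],[0.1,0.2,-0.1],[0,0,0],[0,0,0],[0,0,0],[0,0,0],[0,0,0],[0,0,0],[0,0,0]]
hand [85, 85, 85, 85, 85, 85, 85, 85, 85, 85]
```

View pics/w13.png

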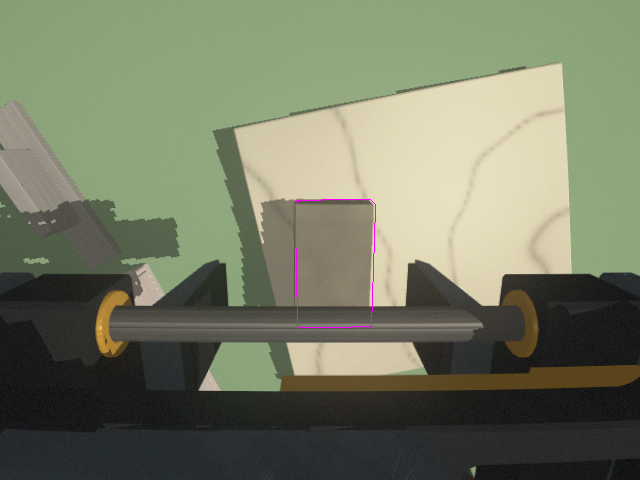

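Call:
step_arm(
  xyz=[
    [-4, 8, 30],
    [-4, 6, 45],
    [0, 0, 35],
    [0, 0, 12],
    [0, 0, 5],
    [0, 0, 3],
    [0, 0, 2],
    [0, 0, 0],
    [0, 0, 0],
    [0, 0, 0],
  ],
  dr=[
    [0, 0.6, 0],
    [0, 0, 0],
    [0, 0, 0],
    [0, 0, 0],
    [0, 0, 0],
    [0, 0, 0],
    [0, 0, 0],
    [0, 0, 0],
    [0, 0, 0],
    [0, 0, 0],
  ],
  hand=[85, 85, 85, 85, 85, 85, 85, 85, 85, 85],
)

```text
time_s: 30.4
tcp_pos: [0.5523, -0.0878, 0.2183]
orientation: [0.157, 0.988, 0.003, 0.004]
force: [1.1, -0.2, -0.1]
width: 0.085
```

Run:
```python
from plan import *
info()
plan([((.5494,-.0913,.0405),72.2,0,85)],vmax=55)
```

```text
t 30.4 grasp [ 0.5538 -0.0871  0.0463] az_y 71.9 tilt 0.56 z [ 0.009  0.004 -1.   ] F [ 1.1 -0.2 -0.1] w 85.0 q [-0.2   0.46  2.07  0.01  0.61 -1.46]
1 rows
xyz [[1.7,-4.3,5.7],[0,0,0],[0,0,0],[0,0,0],[0,0,0],[0,0,0],[0,0,0],[0,0,0],[0,0,0],[0,0,0]]
dr [[0.4,0.4,-0.3],[0,0,0],[0,0,0],[0,0,0],[0,0,0],[0,0,0],[0,0,0],[0,0,0],[0,0,0],[0,0,0]]
hand [85, 85, 85, 85, 85, 85, 85, 85, 85, 85]
```

Call:
step_arm(
  xyz=[
    [2, -4, 4],
    [0, 0, 0],
    [0, 0, 0],
    [0, 0, 0],
    [0, 0, 0],
    [0, 0, 0],
    [0, 0, 0],
    [0, 0, -30],
    [0, 0, -40],
    [0, 0, -40],
  ],
  dr=[
    [0.3, 0.4, -0.3],
    [0, 0, 0],
    [0, 0, 0],
    [0, 0, 0],
    [0, 0, 0],
    [0, 0, 0],
    [0, 0, 0],
    [0, 0, 0],
    [0, 0, 0],
    [0, 0, 0],
  ],
  hand=[85, 85, 40, 40, 40, 40, 40, 40, 40, 40],
  squeeze=60,
)

```text
time_s: 31.65
tcp_pos: [0.5472, -0.0909, 0.3226]
orientation: [0.155, 0.988, 0.001, -0.005]
force: [1.6, -0.0, -4.3]
width: 0.0598
```

Run:
```python
from plan import *
info()
plan([((.61,-.05,.22),72.2,80,40,'exact')],vmax=40)
```

```text
t 31.65 grasp [ 0.5457 -0.0905  0.1506] az_y 72.2 tilt 0.53 z [-0.009  0.003 -1.   ] F [ 1.6 -0.  -4.3] w 59.8 q [-0.21  0.27  2.06  0.    0.82 -1.47]
8 rows
xyz [[-35.7,7.3,-6.1],[-34.1,7.3,-7.1],[-32.4,7.3,-7.7],[-30.6,7.3,-8],[-28.7,7.3,-8],[-26.9,7.3,-7.7],[-25.2,7.3,-7],[-23.6,7.3,-6.1],[0,0,0],[0,0,0]]
dr [[0,9.9,0],[0,9.9,0],[0,9.9,0],[0,9.9,0],[0,9.9,0],[0,9.9,0],[0,9.9,0],[0,9.9,0],[0,0,0],[0,0,0]]
hand [40, 40, 40, 40, 40, 40, 40, 40, 40, 40]
```

Call:
step_arm(
  xyz=[
    [-36, 7, -6],
    [-34, 7, -7],
    [-32, 7, -8],
    [-31, 7, -8],
    [-29, 7, -8],
    [-27, 7, -8],
    [-25, 7, -7],
    [-24, 7, -6],
    [0, 0, 0],
    [0, 0, 0],
  ],
  dr=[
    [0, 10, 0],
    [0, 10, 0],
    [0, 10, 0],
    [0, 10, 0],
    [0, 10, 0],
    [0, 10, 0],
    [0, 10, 0],
    [0, 10, 0],
    [0, 0, 0],
    [0, 0, 0],
  ],
  hand=[40, 40, 40, 40, 40, 40, 40, 40, 40, 40],
)

```text
time_s: 32.9
tcp_pos: [0.7747, -0.103, 0.2442]
orientation: [0.116, 0.743, 0.102, -0.651]
force: [0.1, -0.1, -4.4]
width: 0.0596
```

Run:
```python
from plan import *
info()
p=viewer.grab_frame('scene'); save(p,'s14')
p=viewer.grab_frame('side'); save(p,'d14')
```

```text
t 32.9 grasp [ 0.6123 -0.051   0.2215] az_y 72.2 tilt 82.41 z [-0.944  0.303 -0.132] F [ 0.1 -0.1 -4.4] w 59.6 q [-0.18  0.87  1.4   0.18  2.3  -1.43]
```

View pics/s14.png

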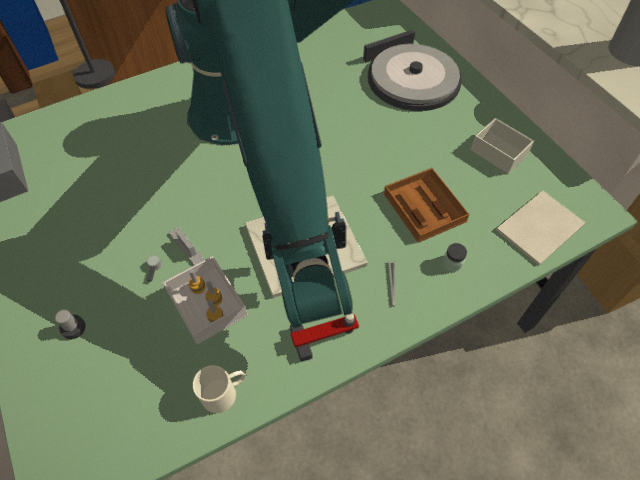

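View pics/d14.png

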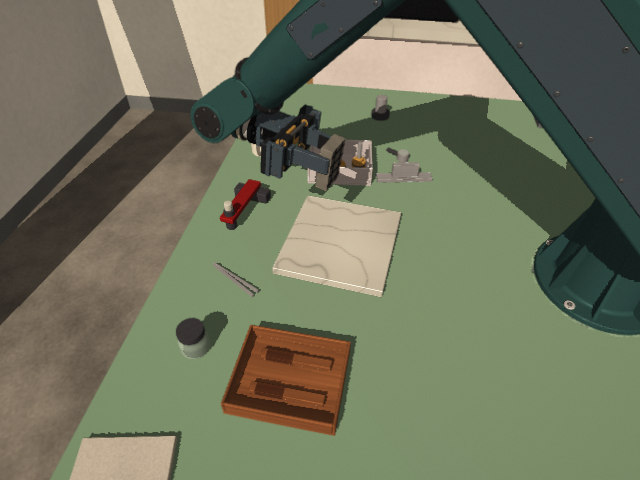

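Run:
```python
from plan import *
import pickle
P,D=pickle.load(open('d0.pkl','rb'))
S,d=P['scene'],P['side']
for n,a,b in [('knob',(349,318),(228,205)),('clampend',(300,348),(258,190)),('mug',(213,377),(263,128)),('jar',(457,250),(191,328))]:
    print(n,np.round(tri([S,d],[a,b]),3))
for n,a in [('redfar',(357,325)),('clampblock',(305,355)),('clampblock top',(296,325))]: print(n,atz(S,a,.02).round(3))
# wrist centre estimate: d6 from axis intersect; fit kinematics samples
Q=[([.38,1.73,1.03],[.177,.677,.404]),([.17,2.19,.77],[.4328,.228,.3225]),([.44,1.75,.94],[.6511,-.2725,.355]),([.56,1.70,.88],[.6602,-.3129,.2871]),([.5,1.87,.75],[.5686,-.3256,.2578]),([.52,1.86,.77],[.6597,.0513,.2557]),([.46,1.8,.89],[.6163,.2999,.3218]),([.53,1.99,.62],[.4216,.4217,.1976]),([.27,2.06,.82],[.5472,-.0909,.3226]),([.87,1.40,2.3],[.7747,-.103,.2442])]
from scipy.optimize import least_squares
def fk(p,q):
    a1,d1,L2,L3,de,d6=p; s=q[0]+q[1]; t=s+q[2]
    # angles from vertical
    r=a1+L2*np.sin(q[0])+L3*np.sin(s+de)+d6*np.sin(t); z=d1+L2*np.cos(q[0])+L3*np.cos(s+de)+d6*np.cos(t)
    return r,z
f=lambda p:np.concatenate([np.array(fk(p,q))-[np.hypot(x[0],x[1]),x[2]] for q,x in Q])
r=least_squares(f,[.05,.4,.5,.5,0,.1]);print(r.x.round(3),np.abs(r.fun).max())
```

```text
knob [ 0.841 -0.041  0.065]
clampend [ 0.82  -0.171  0.006]
mug [ 0.836 -0.371  0.081]
jar [0.805 0.295 0.061]
redfar [ 0.85 -0.02  0.02]
clampblock [ 0.859 -0.165  0.02 ]
clampblock top [ 0.781 -0.149  0.02 ]
[-0.006  0.318  0.553  0.61   0.064  0.079] 0.004663053111172211
```

```bash
cat > ik.py <<'E'
import numpy as np
a1,d1,L2,L3,de,d6=[-0.006,0.318,0.553,0.61,0.064,0.079]
def ik(r,z,phi):
    t=np.pi+np.radians(phi); L=.172+d6
    rw=r-L*np.sin(t)-a1; zw=z-L*np.cos(t)-d1
    D=np.hypot(rw,zw); c=(D*D-L2**2-L3**2)/(2*L2*L3)
    if abs(c)>1: return None
    th=np.arccos(c); q3=th-de; al=np.arctan2(rw,zw); q2=al-np.arctan2(L3*np.sin(th),L2+L3*np.cos(th))
    return q2,q3,t-q2-q3
if __name__=='__main__':
    for r in(.5,.55,.6,.65):
        for z in(.09,.1):
            print(r,z,[(phi,np.round(ik(r,z,phi),2).tolist() if ik(r,z,phi) else None) for phi in(-35,-25,-15,0,70,85)])
E
python3 ik.py
```

```text
0.5 0.09 [(-35, [0.23, 2.45, -0.15]), (-25, [0.21, 2.38, 0.11]), (-15, [0.23, 2.31, 0.34]), (0, [0.3, 2.18, 0.66]), (70, [0.84, 1.67, 1.86]), (85, [0.95, 1.6, 2.07])]
0.5 0.1 [(-35, [0.2, 2.45, -0.12]), (-25, [0.19, 2.38, 0.13]), (-15, [0.21, 2.3, 0.36]), (0, [0.28, 2.18, 0.68]), (70, [0.82, 1.67, 1.87]), (85, [0.93, 1.61, 2.08])]
0.55 0.09 [(-35, [0.28, 2.36, -0.11]), (-25, [0.28, 2.29, 0.14]), (-15, [0.3, 2.21, 0.37]), (0, [0.37, 2.08, 0.69]), (70, [0.89, 1.55, 1.92]), (85, [1.0, 1.49, 2.14])]
0.55 0.1 [(-35, [0.26, 2.36, -0.09]), (-25, [0.26, 2.29, 0.16]), (-15, [0.28, 2.21, 0.39]), (0, [0.35, 2.08, 0.71]), (70, [0.87, 1.56, 1.93]), (85, [0.98, 1.49, 2.15])]
0.6 0.09 [(-35, [0.34, 2.27, -0.08]), (-25, [0.34, 2.19, 0.17]), (-15, [0.36, 2.11, 0.4]), (0, [0.43, 1.98, 0.73]), (70, [0.95, 1.43, 1.99]), (85, [1.05, 1.36, 2.21])]
0.6 0.1 [(-35, [0.32, 2.27, -0.05]), (-25, [0.32, 2.19, 0.19]), (-15, [0.34, 2.11, 0.42]), (0, [0.41, 1.98, 0.75]), (70, [0.93, 1.44, 2.0]), (85, [1.04, 1.37, 2.22])]
0.65 0.09 [(-35, [0.4, 2.17, -0.04]), (-25, [0.4, 2.1, 0.21]), (-15, [0.42, 2.02, 0.44]), (0, [0.49, 1.88, 0.77]), (70, [1.01, 1.3, 2.06]), (85, [1.11, 1.23, 2.29])]
0.65 0.1 [(-35, [0.38, 2.17, -0.02]), (-25, [0.38, 2.1, 0.23]), (-15, [0.41, 2.01, 0.46]), (0, [0.48, 1.88, 0.78]), (70, [0.99, 1.31, 2.06]), (85, [1.1, 1.23, 2.29])]
```

Run:
```python
from plan import *
from ik import ik
for z in(.15,.085): print(ik(.55,z,86))
plan([((.55,.02,.16),105,86,40,'exact'),((.55,.02,.1),105,86,40,'exact')],vmax=45,wmax=6)
```

```text
(np.float64(0.9168589348297563), np.float64(1.514205882000348), np.float64(2.2115109934748123))
(np.float64(1.0128250016810094), np.float64(1.4789417163265677), np.float64(2.1508090922973393))
8 rows
xyz [[-10.2,24.4,15.5],[-10.4,25.7,14.6],[-10.6,26.9,13.6],[-10.8,27.9,12.4],[-11.1,28.9,11.2],[-11.3,29.7,9.8],[-29.9,0,2.1],[-29.9,0,2.1],[0,0,0],[0,0,0]]
dr [[5.4,0.6,-0.5],[5.4,0.6,-0.5],[5.4,0.6,-0.5],[5.4,0.6,-0.5],[5.4,0.6,-0.5],[5.4,0.6,-0.5],[0,0,0],[0,0,0],[0,0,0],[0,0,0]]
hand [40, 40, 40, 40, 40, 40, 40, 40, 40, 40]
```

Call:
step_arm(
  xyz=[
    [-10, 24, 15],
    [-10, 26, 15],
    [-11, 27, 14],
    [-11, 28, 12],
    [-11, 29, 11],
    [-11, 26, 9],
    [0, 0, 0],
    [0, 0, 0],
    [0, 0, 0],
    [0, 0, 0],
  ],
  dr=[
    [5.4, 0.6, -0.5],
    [5.4, 0.6, -0.5],
    [5.4, 0.6, -0.5],
    [5.4, 0.6, -0.5],
    [5.4, 0.6, -0.5],
    [5.4, 0.6, -0.5],
    [0, 0, 0],
    [0, 0, 0],
    [0, 0, 0],
    [0, 0, 0],
  ],
  hand=[40, 40, 40, 40, 40, 40, 40, 40, 40, 40],
)

```text
time_s: 34.25
tcp_pos: [0.7171, 0.0614, 0.1833]
orientation: [-0.096, 0.734, -0.094, -0.666]
force: [-0.6, 0.8, -4.7]
width: 0.0599
```

Run:
```python
from plan import *
info()
p=viewer.grab_frame('side'); save(p,'d15')
plan([((.55,.02,.1),105,86,40,'exact')],vmax=30,wmax=6)
```

```text
t 34.25 grasp [0.5521 0.0156 0.1669] az_y 105.5 tilt 84.53 z [-0.959 -0.266 -0.095] F [-0.6  0.8 -4.7] w 59.9 q [ 0.07  0.88  1.53 -0.24  2.19 -1.72]
3 rows
xyz [[-23.6,1.3,2.4],[-23.6,1.3,2.2],[-23.7,1.2,2],[0,0,0],[0,0,0],[0,0,0],[0,0,0],[0,0,0],[0,0,0],[0,0,0]]
dr [[-0.2,0.5,-0.2],[-0.2,0.5,-0.2],[-0.2,0.5,-0.2],[0,0,0],[0,0,0],[0,0,0],[0,0,0],[0,0,0],[0,0,0],[0,0,0]]
hand [40, 40, 40, 40, 40, 40, 40, 40, 40, 40]
```

View pics/d15.png

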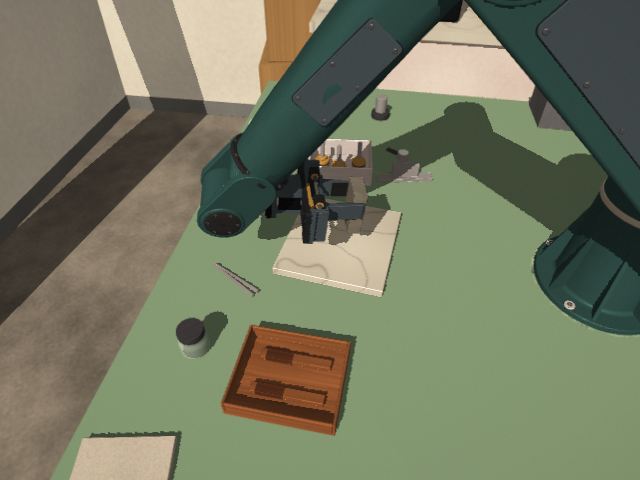

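Call:
step_arm(
  xyz=[
    [-20, 1, 2],
    [-24, 1, 2],
    [-18, 1, 2],
    [-6, 0, 1],
    [-3, 0, 0],
    [0, 0, 0],
    [-2, 0, 0],
    [-2, 0, 0],
    [0, 0, 0],
    [0, 0, 0],
  ],
  dr=[
    [-0.2, 0.6, 0],
    [0, 0.6, 0],
    [0, 0.6, 0],
    [0, 0, 0],
    [0, 0, 0],
    [0, 0, 0],
    [0, 0, 0],
    [0, 0, 0],
    [0, 0, 0],
    [0, 0, 0],
  ],
  hand=[40, 40, 40, 40, 40, 40, 40, 40, 40, 40],
)

```text
time_s: 35.55
tcp_pos: [0.7156, 0.063, 0.1022]
orientation: [-0.093, 0.723, -0.094, -0.678]
force: [-0.7, -0.0, -4.4]
width: 0.0602
```

Run:
```python
from plan import *
info()
p=viewer.grab_frame('side'); cv2.imwrite('pics/d16.png',cv2.resize(p['frame'][130:310,180:440],None,fx=3,fy=3))
p=viewer.grab_frame('scene'); cv2.imwrite('pics/s16.png',cv2.resize(p['frame'][170:370,220:440],None,fx=3,fy=3))
```

```text
t 35.55 grasp [0.55   0.0178 0.0916] az_y 105.2 tilt 86.45 z [-0.963 -0.262 -0.062] F [-0.7 -0.  -4.4] w 60.2 q [ 0.08  1.    1.49 -0.23  2.14 -1.7 ]
```

View pics/d16.png

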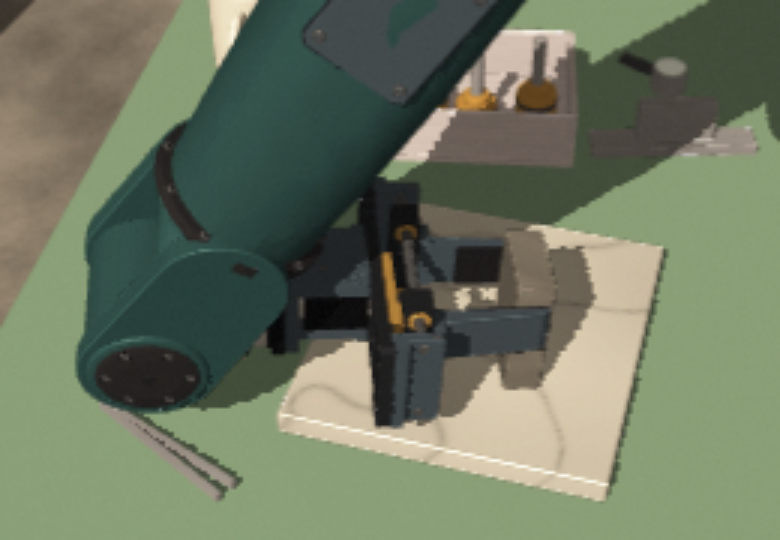

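View pics/s16.png

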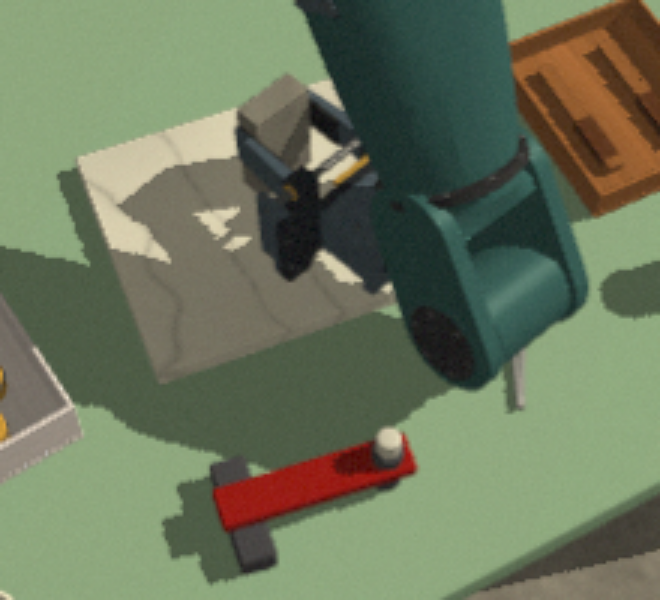

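Call:
step_arm(
  xyz=[
    [-3, 0, 0],
    [-2, 0, 0],
    [-2, 0, 0],
    [-1, 0, 0],
    [0, 0, 0],
    [0, 0, 0],
    [0, 0, 0],
    [0, 0, 0],
    [0, 0, 0],
    [0, 0, 0],
  ],
  dr=[
    [0, 0, 0],
    [0, 0, 0],
    [0, 0, 0],
    [0, 0, 0],
    [0, 0, 0],
    [0, 0, 0],
    [0, 0, 0],
    [0, 0, 0],
    [0, 0, 0],
    [0, 0, 0],
  ],
  hand=[40, 40, 40, 40, 40, 40, 40, 40, 40, 40],
)

```text
time_s: 36.9
tcp_pos: [0.7168, 0.063, 0.0965]
orientation: [-0.092, 0.719, -0.094, -0.682]
force: [-0.9, -0.7, -0.3]
width: 0.0596
```

Run:
```python
from plan import *
info()
```

```text
t 36.9 grasp [0.551  0.018  0.0876] az_y 105.2 tilt 87.01 z [-0.964 -0.262 -0.052] F [-0.9 -0.7 -0.3] w 59.6 q [ 0.08  1.01  1.49 -0.23  2.15 -1.7 ]
```

Call:
step_arm(
  xyz=[
    [-2, 0, 0],
    [0, 0, 0],
    [0, 0, 0],
    [0, 0, 0],
    [0, 0, 0],
    [0, 0, 0],
    [0, 0, 0],
    [0, 0, 0],
    [0, 0, 0],
    [0, 0, 0],
  ],
  dr=[
    [0, 0, 0],
    [0, 0, 0],
    [0, 0, 0],
    [0, 0, 0],
    [0, 0, 0],
    [0, 0, 0],
    [0, 0, 0],
    [0, 0, 0],
    [0, 0, 0],
    [0, 0, 0],
  ],
  hand=[40, 40, 63, 66, 70, 75, 80, 80, 80, 80],
)

```text
time_s: 38.15
tcp_pos: [0.7174, 0.0631, 0.0958]
orientation: [-0.092, 0.719, -0.095, -0.683]
force: [0.6, 0.8, 0.0]
width: 0.08
```

Run:
```python
from plan import *
info()
p=viewer.grab_frame('side'); cv2.imwrite('pics/d17.png',cv2.resize(p['frame'][130:310,180:440],None,fx=3,fy=3))
p=viewer.grab_frame('wrist'); save(p,'w17')
```

```text
t 38.15 grasp [0.5516 0.0181 0.0873] az_y 105.2 tilt 87.16 z [-0.964 -0.262 -0.049] F [0.6 0.8 0. ] w 80.0 q [ 0.08  1.02  1.48 -0.23  2.15 -1.7 ]
```

View pics/d17.png

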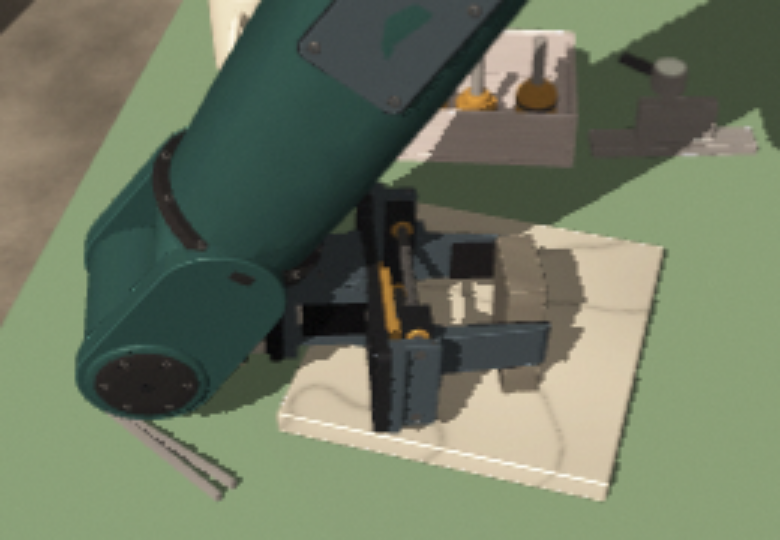

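View pics/w17.png

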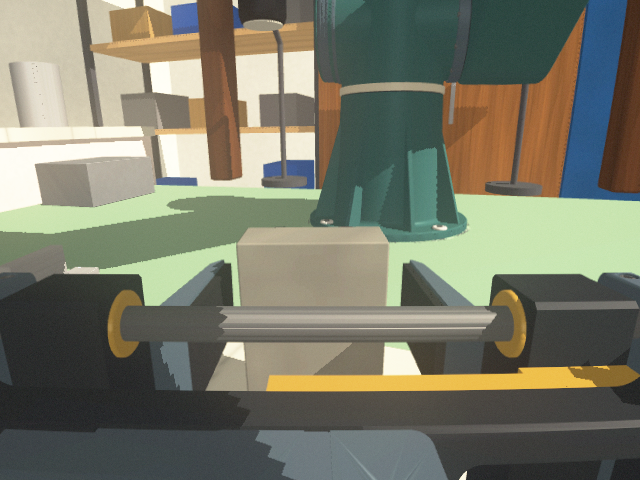

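Call:
step_arm(
  xyz=[
    [0, 0, -10],
    [0, 0, -20],
    [0, 0, -25],
    [0, 0, -20],
    [20, 0, -10],
    [35, 0, 0],
    [40, 0, 0],
    [40, 0, 0],
    [30, 0, 0],
    [10, 0, 0],
  ],
  dr=[
    [0, 0, 0],
    [0, 0, 0],
    [0, 0, 0],
    [0, 0, 0],
    [0, 0, 0],
    [0, 0, 0],
    [0, 0, 0],
    [0, -4, 0],
    [0, -8, 0],
    [0, -8, 0],
  ],
  hand=[80, 80, 80, 85, 85, 85, 85, 85, 85, 85],
)

```text
time_s: 39.5
tcp_pos: [0.7907, 0.0851, 0.2859]
orientation: [-0.107, 0.829, -0.077, -0.543]
force: [-0.4, 0.3, -1.6]
width: 0.0844
```

Run:
```python
from plan import *
import fit
info()
P=[viewer.grab_frame('scene'),viewer.grab_frame('side')]
fit.M['st']=[fit.box(0,0,0,.1,.026,.06)]
v=[];o=[]
for p in P:
    m=spotter.masks_of(p,'stone'); print([(round(x['conf'],2),np.round(x['centre']).tolist(),int(x['mask'].sum())) for x in m])
    m=[x for x in m if x['mask'].sum()<3000]
    if m: v.append((p,m[0]['mask']))
r=fit.fit('st',v,(.552,.018,np.radians(15)),.02); print(np.round(r,4),np.degrees(r[2]))
for p,n in zip(P,('s18','d18')):
    fit.outline(p['frame'],p,fit.world(fit.M['st'],*r[:3],.02)); save(p,n)
plan([((.545,.018,.22),105,0,85,'exact'),((.545,.018,.16),105,-15,85,'exact')],vmax=50)
```

```text
t 39.5 grasp [0.6386 0.0432 0.2175] az_y 105.1 tilt 66.57 z [-0.885 -0.244 -0.398] F [-0.4  0.3 -1.6] w 84.4 q [ 0.09  0.8   1.38 -0.19  2.1  -1.73]
[(0.6, [313.0, 217.0], 599)]
[(0.65, [352.0, 230.0], 881)]
[0.5461 0.0163 0.2912 0.1248] 16.687248547253102
9 rows
xyz [[34.5,-0.3,14.8],[36.5,-0.3,13.6],[38.3,-0.3,12.2],[39.8,-0.3,10.4],[40.9,-0.3,8.5],[41.8,-0.3,6.4],[42.3,-0.3,4.1],[22.5,0,31.5],[26.4,0,31.2],[0,0,0]]
dr [[-0.1,-9.6,0],[-0.1,-9.6,0],[-0.1,-9.6,0],[-0.1,-9.6,0],[-0.1,-9.6,0],[-0.1,-9.6,0],[-0.1,-9.6,0],[0,-7.5,0],[0,-7.5,0],[0,0,0]]
hand [85, 85, 85, 85, 85, 85, 85, 85, 85, 85]
```

View pics/s18.png

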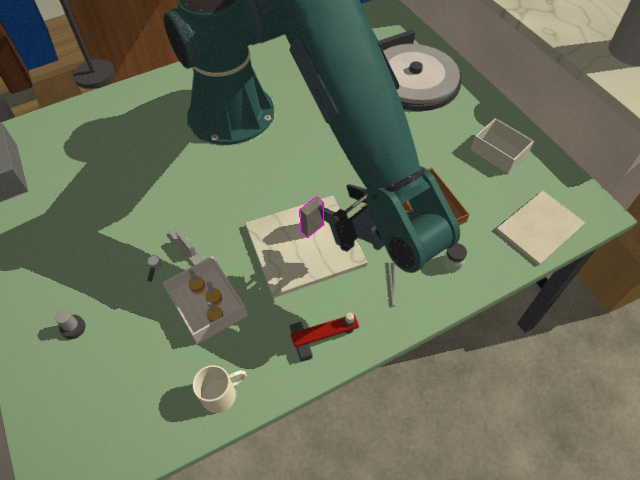

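View pics/d18.png

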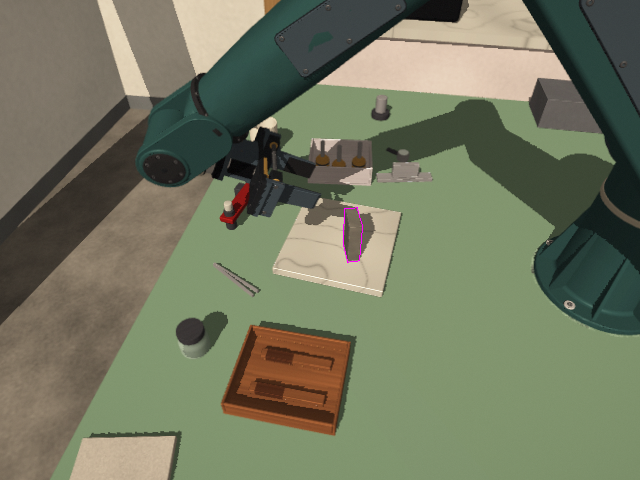

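Run:
```python
from plan import *
plan([((.5355,.0135,.23),105.5,0,85,'exact'),((.5355,.0135,.19),105.5,-13,85,'exact')],vmax=50)
```

```text
9 rows
xyz [[36.4,-0.4,15.6],[38.5,-0.4,14.1],[40.3,-0.4,12.3],[41.8,-0.4,10.2],[42.9,-0.4,7.9],[43.7,-0.4,5.5],[44,-0.3,3],[19.5,0,21.1],[21.7,0,21],[0,0,0]]
dr [[0,-9.6,-0.1],[0,-9.6,-0.1],[0,-9.6,-0.1],[0,-9.6,-0.1],[0,-9.6,-0.1],[0,-9.6,-0.1],[0,-9.6,-0.1],[0,-6.5,0],[0,-6.5,0],[0,0,0]]
hand [85, 85, 85, 85, 85, 85, 85, 85, 85, 85]
```

Call:
step_arm(
  xyz=[
    [36, 0, 14],
    [38, 0, 13],
    [40, 0, 12],
    [42, 0, 10],
    [43, 0, 8],
    [44, 0, 5],
    [40, 0, 3],
    [18, 0, 14],
    [20, 0, 14],
    [0, 0, 0],
  ],
  dr=[
    [0, -9.6, 0],
    [0, -9.6, 0],
    [0, -9.6, 0],
    [0, -9.6, 0],
    [0, -9.6, 0],
    [0, -9.6, 0],
    [0, -9, 0],
    [0, -6, 0],
    [0, -6, 0],
    [0, 0, 0],
  ],
  hand=[85, 85, 85, 85, 85, 85, 85, 85, 85, 85],
)

```text
time_s: 40.95
tcp_pos: [0.4946, 0.0065, 0.3643]
orientation: [-0.134, 0.986, 0.01, 0.096]
force: [0.4, 0.8, 0.4]
width: 0.0849
```

Run:
```python
from plan import *
import fit
info()
fit.M['st']=[fit.box(0,0,0,.1,.026,.06)]
p=viewer.grab_frame('wrist'); fit.outline(p['frame'],p,fit.world(fit.M['st'],.5461,.0163,.2912,.02)); save(p,'w19')
plan([((.5355,.0135,.095),105.5,-13,85,'exact')],vmax=40)
```

```text
t 40.95 grasp [0.5266 0.0144 0.1955] az_y 105.4 tilt 11.06 z [ 0.186  0.046 -0.981] F [0.4 0.8 0.4] w 84.9 q [-0.04  0.09  2.19  0.09  0.68 -1.95]
3 rows
xyz [[6.1,-1.1,33.6],[6.4,-1.2,33.6],[6.8,-1.3,33.5],[0,0,0],[0,0,0],[0,0,0],[0,0,0],[0,0,0],[0,0,0],[0,0,0]]
dr [[-0.1,-0.6,0],[-0.1,-0.6,0],[-0.1,-0.6,0],[0,0,0],[0,0,0],[0,0,0],[0,0,0],[0,0,0],[0,0,0],[0,0,0]]
hand [85, 85, 85, 85, 85, 85, 85, 85, 85, 85]
```

View pics/w19.png

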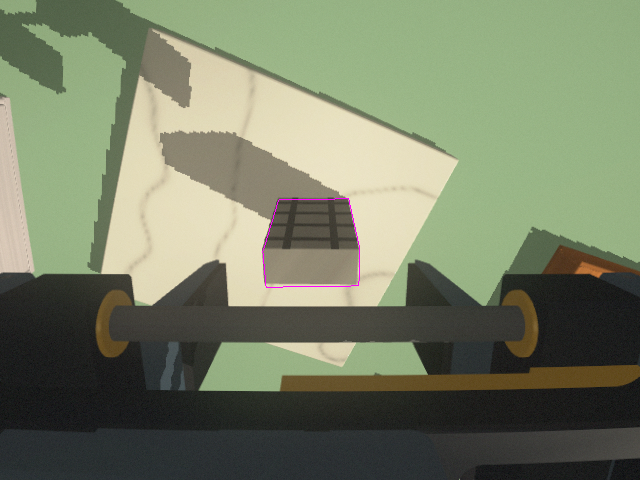

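Call:
step_arm(
  xyz=[
    [6, -2, 25],
    [7, -2, 33],
    [6, 0, 25],
    [0, 0, 10],
    [0, 0, 4],
    [0, 0, 2],
    [0, 0, 0],
    [0, 0, 0],
    [0, 0, 0],
    [0, 0, 0],
  ],
  dr=[
    [0, -0.6, 0],
    [0, -0.6, 0],
    [0, -0.6, 0],
    [0, 0, 0],
    [0, 0, 0],
    [0, 0, 0],
    [0, 0, 0],
    [0, 0, 0],
    [0, 0, 0],
    [0, 0, 0],
  ],
  hand=[85, 85, 85, 85, 85, 85, 85, 85, 85, 85],
)

```text
time_s: 42.25
tcp_pos: [0.506, 0.0036, 0.2664]
orientation: [-0.136, 0.985, 0.013, 0.107]
force: [-0.5, -0.8, 0.4]
width: 0.0852
```

Run:
```python
from plan import *
info()
p=viewer.grab_frame('side'); cv2.imwrite('pics/d20.png',cv2.resize(p['frame'][130:310,250:510],None,fx=3,fy=3))
plan([((.5355,.0135,.092),105.5,-13,85,'exact')],vmax=40)
```

```text
t 42.25 grasp [0.5416 0.0129 0.0984] az_y 105.7 tilt 12.37 z [ 0.207  0.054 -0.977] F [-0.5 -0.8  0.4] w 85.2 q [-0.05  0.28  2.2   0.15  0.45 -2.02]
1 rows
xyz [[8.9,1.7,5],[0,0,0],[0,0,0],[0,0,0],[0,0,0],[0,0,0],[0,0,0],[0,0,0],[0,0,0],[0,0,0]]
dr [[-0.2,-0.6,0.2],[0,0,0],[0,0,0],[0,0,0],[0,0,0],[0,0,0],[0,0,0],[0,0,0],[0,0,0],[0,0,0]]
hand [85, 85, 85, 85, 85, 85, 85, 85, 85, 85]
```

View pics/d20.png

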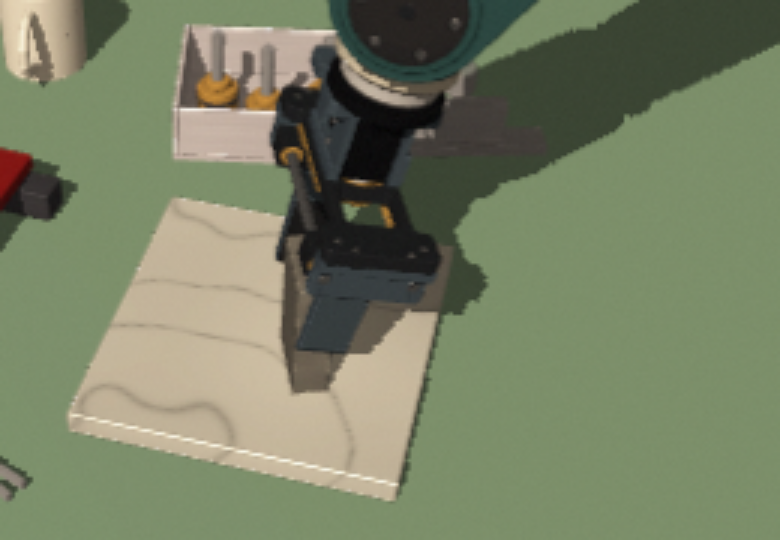

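Call:
step_arm(
  xyz=[
    [5, 1, 3],
    [3, 0, 2],
    [0, 0, 0],
    [0, 0, 0],
    [0, 0, 0],
    [0, 0, 0],
    [0, 0, 0],
    [0, 0, -20],
    [0, 0, -40],
    [0, 0, -40],
  ],
  dr=[
    [0, -0.5, 0],
    [0, 0, 0],
    [0, 0, 0],
    [0, 0, 0],
    [0, 0, 0],
    [0, 0, 0],
    [0, 0, 0],
    [0, 0, 0],
    [0, 0, 0],
    [0, 0, 0],
  ],
  hand=[85, 85, 40, 40, 40, 40, 40, 40, 40, 40],
  squeeze=60,
)

```text
time_s: 43.55
tcp_pos: [0.4754, -0.0029, 0.3554]
orientation: [-0.136, 0.985, 0.014, 0.107]
force: [0.2, 0.5, -5.4]
width: 0.0597
```

Run:
```python
from plan import *
info()
# target: stone centre final ~ (.57,0): grasp is 20mm outward of centre
plan([((.60,.02,.20),105.5,70,40,'exact')],vmax=45,wmax=9.5)
```

```text
t 43.55 grasp [0.5109 0.0068 0.1873] az_y 105.7 tilt 12.36 z [ 0.206  0.057 -0.977] F [ 0.2  0.5 -5.4] w 59.7 q [-0.07  0.07  2.24  0.12  0.63 -2.  ]
9 rows
xyz [[-37.4,-1.3,2.9],[-37.3,-1.3,1.3],[-37.1,-1.3,-0.2],[-36.6,-1.3,-1.8],[-35.8,-1.3,-3.2],[-34.9,-1.3,-4.5],[-33.7,-1.3,-5.6],[-32.4,-1.3,-6.5],[-31,-1.3,-7.2],[0,0,0]]
dr [[0,9.2,0],[0,9.2,0],[0,9.2,0],[0,9.2,0],[0,9.2,0],[0,9.2,0],[0,9.2,0],[0,9.2,0],[0,9.2,0],[0,0,0]]
hand [40, 40, 40, 40, 40, 40, 40, 40, 40, 40]
```

Run:
```python
from plan import *
plan([((.59,.01,.16),105.5,70,40,'exact')],vmax=45,wmax=9.5)
```

```text
9 rows
xyz [[-35.1,-2.1,7],[-35.7,-2.1,5.7],[-36.2,-2.1,4.3],[-36.4,-2.1,2.9],[-36.4,-2.1,1.4],[-36.2,-2.1,0],[-35.7,-2.1,-1.4],[-35,-2.1,-2.6],[-34.2,-2.1,-3.8],[0,0,0]]
dr [[0,9.2,0],[0,9.2,0],[0,9.2,0],[0,9.2,0],[0,9.2,0],[0,9.2,0],[0,9.2,0],[0,9.2,0],[0,9.2,0],[0,0,0]]
hand [40, 40, 40, 40, 40, 40, 40, 40, 40, 40]
```

Call:
step_arm(
  xyz=[
    [-35, -2, 5],
    [-36, -2, 5],
    [-36, -2, 4],
    [-36, -2, 3],
    [-36, -2, 1],
    [-36, -2, 0],
    [-36, -2, -1],
    [-35, -2, -3],
    [-30, -2, -3],
    [0, 0, 0],
  ],
  dr=[
    [0, 9.2, 0],
    [0, 9.2, 0],
    [0, 9.2, 0],
    [0, 9.2, 0],
    [0, 9.2, 0],
    [0, 9.2, 0],
    [0, 9.2, 0],
    [0, 9.2, 0],
    [0, 8.5, 0],
    [0, 0, 0],
  ],
  hand=[40, 40, 40, 40, 40, 40, 40, 40, 40, 40],
)

```text
time_s: 44.8
tcp_pos: [0.7454, 0.0532, 0.2175]
orientation: [-0.109, 0.803, -0.082, -0.581]
force: [0.1, 0.1, -5.4]
width: 0.0597
```

Run:
```python
from plan import *
info()
p=viewer.grab_frame('side'); cv2.imwrite('pics/d21.png',cv2.resize(p['frame'][130:310,180:440],None,fx=3,fy=3))
p=viewer.grab_frame('scene'); cv2.imwrite('pics/s21.png',cv2.resize(p['frame'][170:370,220:440],None,fx=3,fy=3))
plan([((.59,.01,.06),105.5,70,40,'exact')],vmax=45,wmax=9.5)
```

```text
t 44.8 grasp [0.5881 0.0088 0.1638] az_y 105.7 tilt 71.8 z [-0.914 -0.258 -0.312] F [ 0.1  0.1 -5.4] w 59.7 q [ 0.06  0.84  1.49 -0.23  2.05 -1.74]
3 rows
xyz [[-32.2,0.2,10.6],[-32.1,0.2,10.9],[-32,0.1,11.2],[0,0,0],[0,0,0],[0,0,0],[0,0,0],[0,0,0],[0,0,0],[0,0,0]]
dr [[-0.1,-0.5,-0.1],[-0.1,-0.5,-0.1],[-0.1,-0.5,-0.1],[0,0,0],[0,0,0],[0,0,0],[0,0,0],[0,0,0],[0,0,0],[0,0,0]]
hand [40, 40, 40, 40, 40, 40, 40, 40, 40, 40]
```

View pics/d21.png

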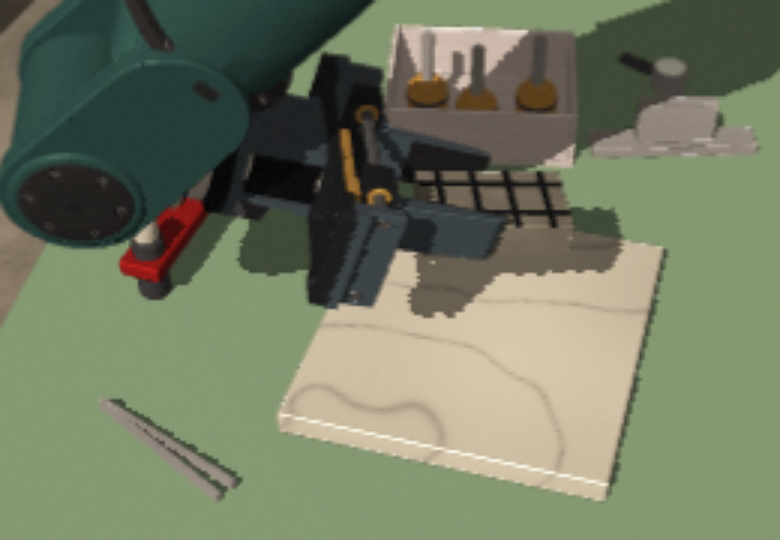

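View pics/s21.png

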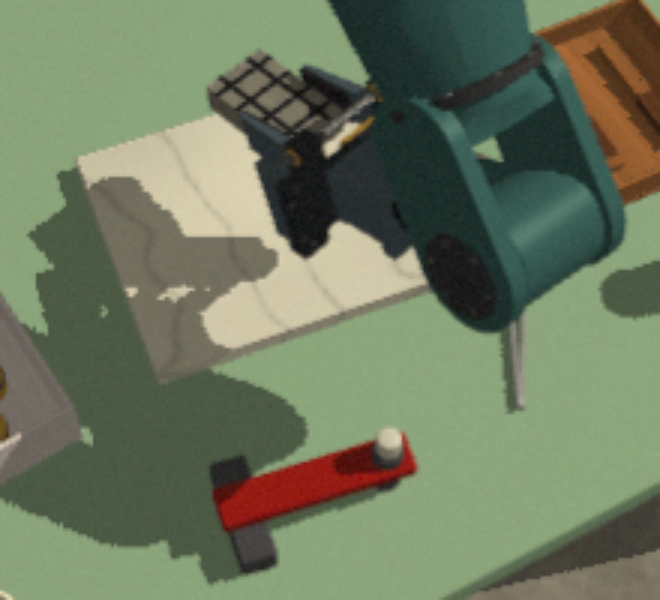

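Call:
step_arm(
  xyz=[
    [-26, 0, 8],
    [-34, 0, 11],
    [-24, 0, 8],
    [-8, 0, 3],
    [-3, 0, 1],
    [0, 0, 0],
    [-2, 0, 0.6],
    [-2, 0, 0.6],
    [-1, 0, 0],
    [0, 0, 0],
  ],
  dr=[
    [0, 0, 0],
    [0, 0, 0],
    [0, 0, 0],
    [0, 0, 0],
    [0, 0, 0],
    [0, 0, 0],
    [0, 0, 0],
    [0, 0, 0],
    [0, 0, 0],
    [0, 0, 0],
  ],
  hand=[40, 40, 40, 40, 40, 40, 40, 40, 40, 40],
)

```text
time_s: 46.15
tcp_pos: [0.7479, 0.0525, 0.1167]
orientation: [-0.109, 0.809, -0.082, -0.572]
force: [0.7, -0.3, -5.5]
width: 0.0594
```

Run:
```python
from plan import *
info()
p=viewer.grab_frame('side'); cv2.imwrite('pics/d22.png',cv2.resize(p['frame'][130:310,180:440],None,fx=3,fy=3))
```

```text
t 46.15 grasp [0.5917 0.0084 0.0596] az_y 105.6 tilt 70.61 z [-0.908 -0.256 -0.332] F [ 0.7 -0.3 -5.5] w 59.4 q [ 0.06  0.98  1.45 -0.22  1.93 -1.71]
```

View pics/d22.png

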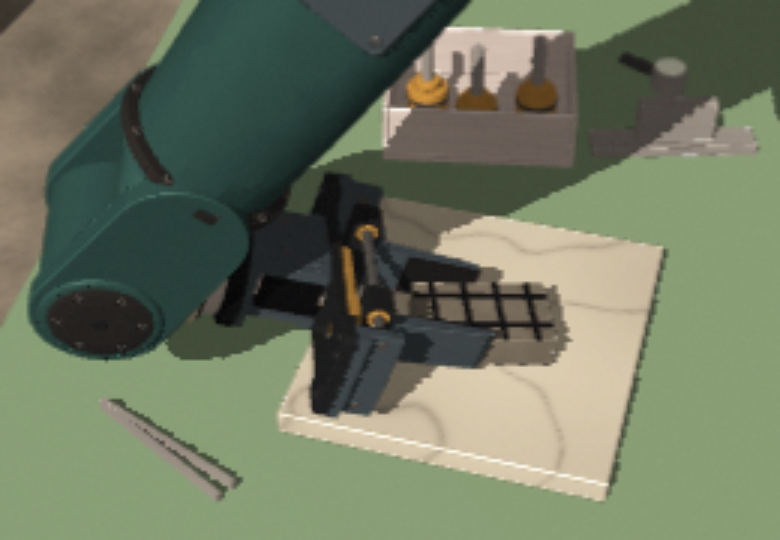

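Call:
step_arm(
  xyz=[
    [-3, 0, 1],
    [-3, 0, 1],
    [-2, 0, 0.7],
    [-2, 0, 0.7],
    [-2, 0, 0.7],
    [0, 0, 0],
    [0, 0, 0],
    [0, 0, 0],
    [0, 0, 0],
    [0, 0, 0],
  ],
  dr=[
    [0, 0.5, 0],
    [0, 0.5, 0],
    [0, 0.5, 0],
    [0, 0.5, 0],
    [0, 0, 0],
    [0, 0, 0],
    [0, 0, 0],
    [0, 0, 0],
    [0, 0, 0],
    [0, 0, 0],
  ],
  hand=[40, 40, 40, 40, 40, 40, 40, 40, 40, 40],
)

```text
time_s: 47.45
tcp_pos: [0.7478, 0.0524, 0.1032]
orientation: [-0.107, 0.798, -0.084, -0.587]
force: [-0.2, -0.4, -4.9]
width: 0.0597
```

Run:
```python
from plan import *
info()
```

```text
t 47.45 grasp [0.5897 0.0078 0.0522] az_y 105.6 tilt 72.76 z [-0.919 -0.259 -0.296] F [-0.2 -0.4 -4.9] w 59.7 q [ 0.06  1.    1.44 -0.22  1.96 -1.71]
```

Still carrying nearly the full weight, so I'll go down a bit further.

Call:
step_arm(
  xyz=[
    [-2, 0, 0.6],
    [-2, 0, 0.6],
    [-2, 0, 0.6],
    [0, 0, 0],
    [0, 0, 0],
    [0, 0, 0],
    [0, 0, 0],
    [0, 0, 0],
    [0, 0, 0],
    [0, 0, 0],
  ],
  dr=[
    [0, 0.5, 0],
    [0, 0.5, 0],
    [0, 0, 0],
    [0, 0, 0],
    [0, 0, 0],
    [0, 0, 0],
    [0, 0, 0],
    [0, 0, 0],
    [0, 0, 0],
    [0, 0, 0],
  ],
  hand=[40, 40, 40, 40, 40, 40, 40, 40, 40, 40],
)

```text
time_s: 48.7
tcp_pos: [0.7478, 0.0523, 0.0965]
orientation: [-0.106, 0.792, -0.085, -0.595]
force: [-0.3, 0.4, -4.4]
width: 0.0595
```

Run:
```python
from plan import *
info()
```

```text
t 48.7 grasp [0.5889 0.0075 0.0486] az_y 105.6 tilt 73.82 z [-0.924 -0.261 -0.279] F [-0.3  0.4 -4.4] w 59.5 q [ 0.06  1.02  1.43 -0.22  1.97 -1.71]
```

Call:
step_arm(
  xyz=[
    [-2, 0, 0.6],
    [-2, 0, 0.6],
    [0, 0, 0],
    [0, 0, 0],
    [0, 0, 0],
    [0, 0, 0],
    [0, 0, 0],
    [0, 0, 0],
    [0, 0, 0],
    [0, 0, 0],
  ],
  dr=[
    [0, 0.4, 0],
    [0, 0, 0],
    [0, 0, 0],
    [0, 0, 0],
    [0, 0, 0],
    [0, 0, 0],
    [0, 0, 0],
    [0, 0, 0],
    [0, 0, 0],
    [0, 0, 0],
  ],
  hand=[40, 40, 40, 40, 40, 40, 40, 40, 40, 40],
)

```text
time_s: 49.95
tcp_pos: [0.7483, 0.0524, 0.0935]
orientation: [-0.106, 0.789, -0.085, -0.599]
force: [0.2, 0.6, -1.1]
width: 0.0598
```

Run:
```python
from plan import *
info()
p=viewer.grab_frame('side'); cv2.imwrite('pics/d23.png',cv2.resize(p['frame'][130:310,180:440],None,fx=3,fy=3))
```

```text
t 49.95 grasp [0.5888 0.0074 0.0475] az_y 105.6 tilt 74.49 z [-0.927 -0.261 -0.267] F [ 0.2  0.6 -1.1] w 59.8 q [ 0.06  1.02  1.43 -0.23  1.98 -1.71]
```

View pics/d23.png

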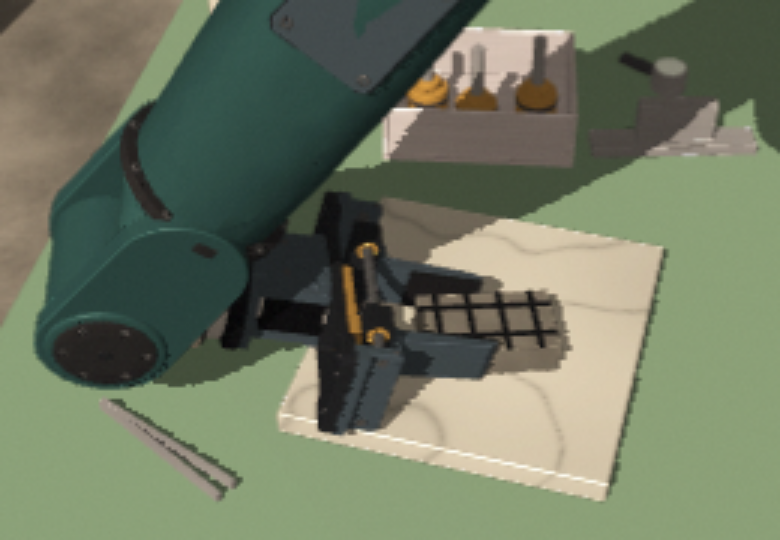

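Contact now. Release and retreat.

Call:
step_arm(
  xyz=[
    [0, 0, 0],
    [0, 0, 0],
    [0, 0, 0],
    [0, 0, 0],
    [0, 0, 0],
    [0, 0, 0],
    [3, 0, -10],
    [6, 0, -20],
    [8, 0, -25],
    [8, 0, -25],
  ],
  dr=[
    [0, 0, 0],
    [0, 0, 0],
    [0, 0, 0],
    [0, 0, 0],
    [0, 0, 0],
    [0, 0, 0],
    [0, 0, 0],
    [0, 0, 0],
    [0, 0, 0],
    [0, 0, 0],
  ],
  hand=[61, 63, 66, 70, 75, 78, 80, 80, 80, 80],
)

```text
time_s: 51.25
tcp_pos: [0.8183, 0.0723, 0.1405]
orientation: [-0.105, 0.788, -0.085, -0.6]
force: [-0.0, 0.0, 1.1]
width: 0.08
```

Call:
step_arm(
  xyz=[
    [15, 0, -25],
    [35, 0, -15],
    [40, 0, 0],
    [45, 0, 0],
    [45, 0, 0],
    [40, 0, 0],
    [40, 0, 0],
    [40, 0, 0],
    [40, 0, 0],
    [30, 0, 0],
  ],
  dr=[
    [0, 0, 0],
    [0, 0, 0],
    [0, -6, 0],
    [0, -9, 0],
    [0, -9, 0],
    [0, -9, 0],
    [0, -9, 0],
    [0, -9, 0],
    [0, -9, 0],
    [0, -9, 0],
  ],
  hand=[80, 80, 80, 60, 60, 60, 60, 60, 60, 60],
)

```text
time_s: 52.5
tcp_pos: [0.6435, 0.0269, 0.4321]
orientation: [-0.136, 0.99, -0.009, -0.025]
force: [0.7, 0.9, 0.0]
width: 0.06
```

Run:
```python
from plan import *
import fit,pickle
info()
P=[viewer.grab_frame('scene'),viewer.grab_frame('side')]
v=[];V=[]
for p in P:
    m=spotter.masks_of(p,'stone'); print([(round(x['conf'],2),np.round(x['centre']).tolist(),int(x['mask'].sum())) for x in m])
    m=[x for x in m if x['mask'].sum()<3000]
    if m: v.append((p,m[0]['mask']))
    m=spotter.masks_of(p,'straightedge'); print([(round(x['conf'],2),np.round(x['centre']).tolist(),int(x['mask'].sum())) for x in m])
pickle.dump((P,v),open('d1.pkl','wb'))
r=fit.fit('stone',v,(.569,.004,np.radians(15)),.02); print(np.round(r,4),np.degrees(r[2]))
for p,n in zip(P,('s24','d24')):
    fit.outline(p['frame'],p,fit.world(fit.M['stone'],*r[:3],.02)); save(p,n)
```

```text
t 52.5 grasp [0.6354 0.0227 0.2604] az_y 105.7 tilt 3.03 z [-0.047 -0.024 -0.999] F [0.7 0.9 0. ] w 60.0 q [ 0.01  0.27  1.83 -0.03  1.09 -1.82]
[]
[(0.55, [184.0, 246.0], 491), (0.35, [436.0, 204.0], 326)]
[(0.55, [349.0, 167.0], 1756)]
[(0.87, [403.0, 175.0], 697)]
[ 1.8031 -2.1353  4.3084  0.8985] 246.85534919560035
```

View pics/s24.png

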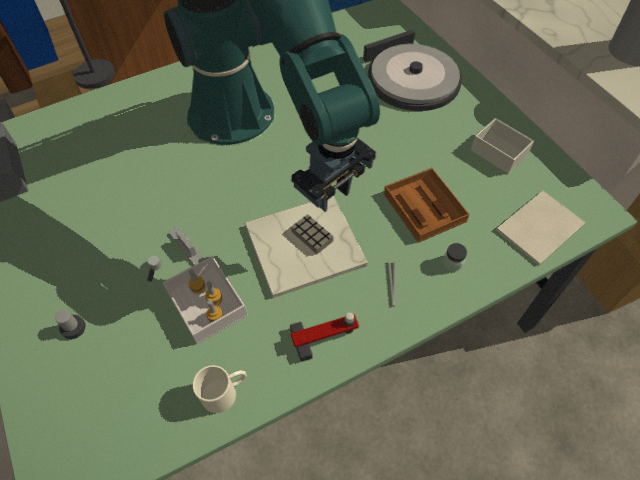

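View pics/d24.png

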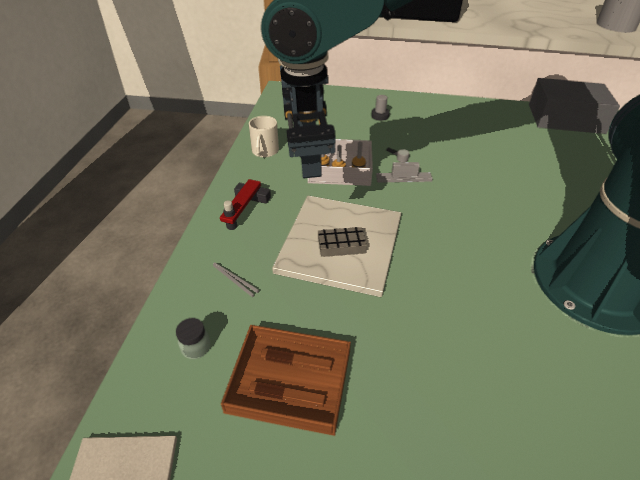

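Run:
```python
from plan import *
plan([((.52,-.29,.22),100.7,0,40,'exact')],vmax=50)
```

```text
7 rows
xyz [[29.1,-38.8,7.6],[28.7,-39.1,7.3],[28.2,-39.5,7],[27.8,-39.8,6.7],[27.4,-40.2,6.4],[26.9,-40.5,6.1],[26.5,-40.8,5.8],[0,0,0],[0,0,0],[0,0,0]]
dr [[-0.1,-0.5,0.7],[-0.1,-0.5,0.7],[-0.1,-0.5,0.7],[-0.1,-0.5,0.7],[-0.1,-0.5,0.7],[-0.1,-0.5,0.7],[-0.1,-0.5,0.7],[0,0,0],[0,0,0],[0,0,0]]
hand [40, 40, 40, 40, 40, 40, 40, 40, 40, 40]
```

Call:
step_arm(
  xyz=[
    [29, -39, 7],
    [29, -39, 7],
    [28, -39, 7],
    [28, -40, 7],
    [27, -40, 6],
    [27, -40, 6],
    [20, -32, 4],
    [5, -8, 0],
    [0, 0, 0],
    [0, 0, 0],
  ],
  dr=[
    [0, -0.5, 0.7],
    [0, -0.5, 0.7],
    [0, -0.5, 0.7],
    [0, -0.5, 0.7],
    [0, -0.5, 0.7],
    [0, 0, 0.7],
    [0, 0, 0.7],
    [0, 0, 0],
    [0, 0, 0],
    [0, 0, 0],
  ],
  hand=[40, 40, 40, 40, 40, 40, 40, 40, 40, 40],
  squeeze=40,
)

```text
time_s: 54.05
tcp_pos: [0.5283, -0.297, 0.3903]
orientation: [-0.096, 0.995, -0.003, -0.018]
force: [0.5, 0.4, 0.5]
width: 0.0398
```

Run:
```python
from plan import *
import fit
info()
p=viewer.grab_frame('wrist'); q=viewer.grab_frame('side')
save(p,'w25r')
mm=[]
for x in (p,q):
    m=spotter.masks_of(x,'straightedge'); print([(round(y['conf'],2),np.round(y['centre']).tolist(),int(y['mask'].sum())) for y in m])
    if m: mm.append((x,m[0]['mask']))
r=fit.fit('straightedge',mm[:1],(.434,-.303,np.radians(10.7)),0); print(np.round(r,4),np.degrees(r[2]))
r2=fit.fit('straightedge',mm,(.434,-.303,np.radians(10.7)),0); print(np.round(r2,4),np.degrees(r2[2]))
im=p['frame'].copy();fit.outline(im,p,fit.world(fit.M['straightedge'],*r[:3],0)); fit.outline(im,p,fit.world(fit.M['straightedge'],*r2[:3],0),(0,255,0));cv2.imwrite('pics/w25.png',im)
```

```text
t 54.05 grasp [ 0.5223 -0.2988  0.2184] az_y 101.0 tilt 2.08 z [-0.035 -0.01  -0.999] F [0.5 0.4 0.5] w 39.8 q [-0.55  0.25  1.93 -0.03  0.98 -2.29]
[(0.75, [325.0, 132.0], 5338)]
[(0.9, [403.0, 173.0], 802)]
[ 0.4335 -0.3046  0.1921  0.007 ] 11.006569432777733
[ 0.4336 -0.3045  0.1875  0.0206] 10.743995064720178
```

View pics/w25.png

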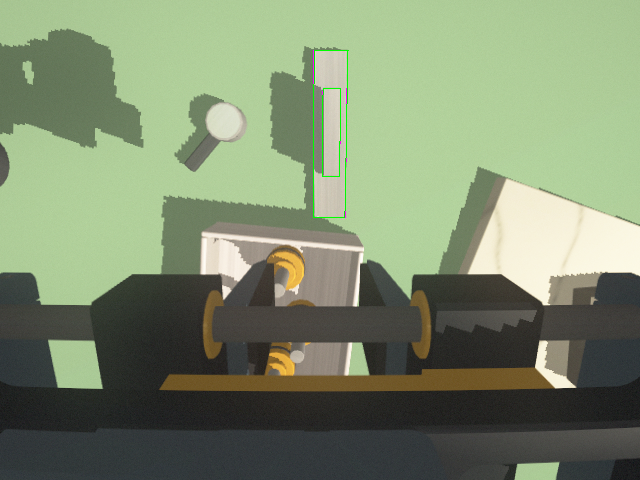

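Run:
```python
from plan import *
plan([((.4335,-.3045,.15),100.9,0,40,'exact'),((.4335,-.3045,.052),100.9,0,40,'exact')],vmax=40)
```

```text
6 rows
xyz [[30.6,3.6,23.9],[30.8,3.6,23.6],[31.1,3.5,23.2],[0,0,32.7],[0,0,32.7],[0,0,32.7],[0,0,0],[0,0,0],[0,0,0],[0,0,0]]
dr [[-0.1,-0.7,0],[-0.1,-0.7,0],[-0.1,-0.7,0],[0,0,0],[0,0,0],[0,0,0],[0,0,0],[0,0,0],[0,0,0],[0,0,0]]
hand [40, 40, 40, 40, 40, 40, 40, 40, 40, 40]
```

Call:
step_arm(
  xyz=[
    [28, 4, 15],
    [31, 4, 22],
    [24, 3, 22],
    [9, 0, 20],
    [0, 0, 20],
    [0, 0, 20],
    [0, 0, 15],
    [0, 0, 5],
    [0, 0, 0],
    [0, 0, 0],
  ],
  dr=[
    [0, -0.7, 0],
    [0, -0.7, 0],
    [0, -0.7, 0],
    [0, 0, 0],
    [0, 0, 0],
    [0, 0, 0],
    [0, 0, 0],
    [0, 0, 0],
    [0, 0, 0],
    [0, 0, 0],
  ],
  hand=[40, 40, 40, 40, 40, 40, 40, 40, 40, 40],
)

```text
time_s: 55.5
tcp_pos: [0.4343, -0.3023, 0.2522]
orientation: [-0.098, 0.995, -0.004, 0.003]
force: [-1.3, -0.4, 0.4]
width: 0.0401
```

Run:
```python
from plan import *
info()
plan([((.4335,-.3045,.051),100.9,0,40,'exact')],vmax=40)
```

```text
t 55.5 grasp [ 0.4355 -0.3034  0.0802] az_y 101.3 tilt 0.55 z [ 0.007 -0.006 -1.   ] F [-1.3 -0.4  0.4] w 40.1 q [-0.65  0.36  2.13 -0.    0.65 -2.42]
1 rows
xyz [[1.4,-1.7,29.2],[0,0,0],[0,0,0],[0,0,0],[0,0,0],[0,0,0],[0,0,0],[0,0,0],[0,0,0],[0,0,0]]
dr [[-0.4,0.3,0.4],[0,0,0],[0,0,0],[0,0,0],[0,0,0],[0,0,0],[0,0,0],[0,0,0],[0,0,0],[0,0,0]]
hand [40, 40, 40, 40, 40, 40, 40, 40, 40, 40]
```

Call:
step_arm(
  xyz=[
    [1, -1, 12],
    [0, 0, 12],
    [0, 0, 3],
    [0, 0, 2],
    [0, 0, 0],
    [0, 0, 0],
    [0, 0, 0],
    [0, 0, 0],
    [0, 0, 0],
    [0, 0, 0],
  ],
  dr=[
    [-0.4, 0.3, 0.4],
    [0, 0, 0],
    [0, 0, 0],
    [0, 0, 0],
    [0, 0, 0],
    [0, 0, 0],
    [0, 0, 0],
    [0, 0, 0],
    [0, 0, 0],
    [0, 0, 0],
  ],
  hand=[40, 40, 40, 40, 40, 8, 8, 8, 8, 8],
  squeeze=50,
)

```text
time_s: 56.75
tcp_pos: [0.4338, -0.3039, 0.2221]
orientation: [-0.095, 0.996, -0.001, 0.001]
force: [0.3, -0.7, -1.9]
width: 0.0135
```

Run:
```python
from plan import *
info()
```

```text
t 56.75 grasp [ 0.4341 -0.3041  0.0501] az_y 100.9 tilt 0.11 z [ 0.001 -0.001 -1.   ] F [ 0.3 -0.7 -1.9] w 13.5 q [-0.66  0.42  2.13 -0.    0.6  -2.42]
```

Call:
step_arm(
  xyz=[
    [0, 0, -20],
    [0, 0, -40],
    [0, 0, -50],
    [0, 0, -50],
    [0, 0, -20],
    [0, 0, 0],
    [0, 0, 0],
    [0, 0, 0],
    [0, 0, 0],
    [0, 0, 0],
  ],
  dr=[
    [0, 0, 0],
    [0, 0, 0],
    [0, 0, 0],
    [0, 0, 0],
    [0, 0, 0],
    [0, 0, 0],
    [0, 0, 0],
    [0, 0, 0],
    [0, 0, 0],
    [0, 0, 0],
  ],
  hand=[8, 8, 8, 8, 8, 8, 8, 8, 8, 8],
)

```text
time_s: 58.0
tcp_pos: [0.4317, -0.3022, 0.4013]
orientation: [-0.095, 0.995, 0.003, -0.004]
force: [0.6, -0.2, -3.4]
width: 0.0137
```

Run:
```python
from plan import *
import fit,pickle
info()
P={n:viewer.grab_frame(n) for n in('scene','side','wrist')}
D={}
for n,p in P.items():
    m=spotter.masks_of(p,'stone'); D[n]=m; print(n,[(round(x['conf'],2),np.round(x['centre']).tolist(),int(x['mask'].sum())) for x in m])
    save(p,n+'26')
pickle.dump((P,D),open('d2.pkl','wb'))
a=cv2.resize(P['scene']['frame'][180:300,230:380],None,fx=5,fy=5,interpolation=cv2.INTER_CUBIC);cv2.imwrite('pics/s26c.png',a)
a=cv2.resize(P['side']['frame'][190:300,265:415],None,fx=5,fy=5,interpolation=cv2.INTER_CUBIC);cv2.imwrite('pics/d26c.png',a)
```

```text
t 58.0 grasp [ 0.4303 -0.3012  0.2293] az_y 100.9 tilt 0.56 z [-0.008  0.006 -1.   ] F [ 0.6 -0.2 -3.4] w 13.7 q [-0.66  0.11  2.08 -0.    0.96 -2.42]
scene [(0.56, [313.0, 235.0], 915), (0.49, [426.0, 206.0], 3294), (0.43, [300.0, 249.0], 6733)]
side [(0.87, [344.0, 242.0], 1164)]
wrist [(0.83, [556.0, 368.0], 1503)]
```

View pics/s26c.png

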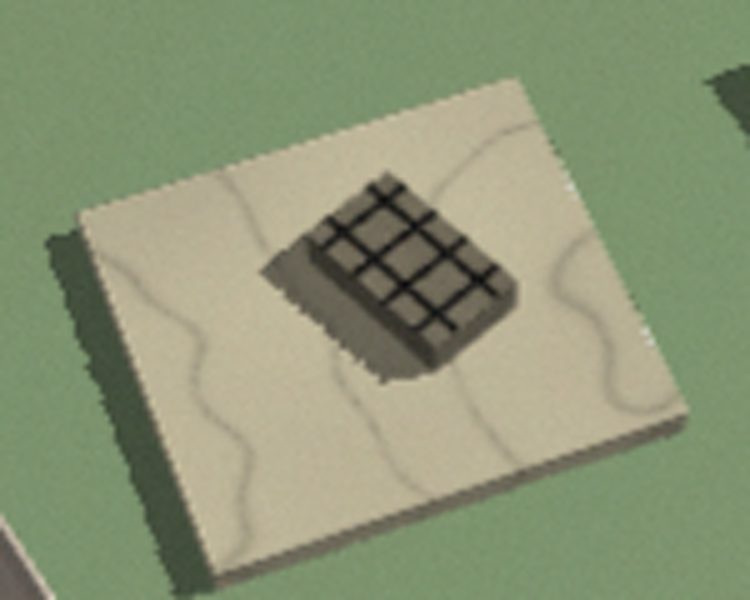

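View pics/d26c.png

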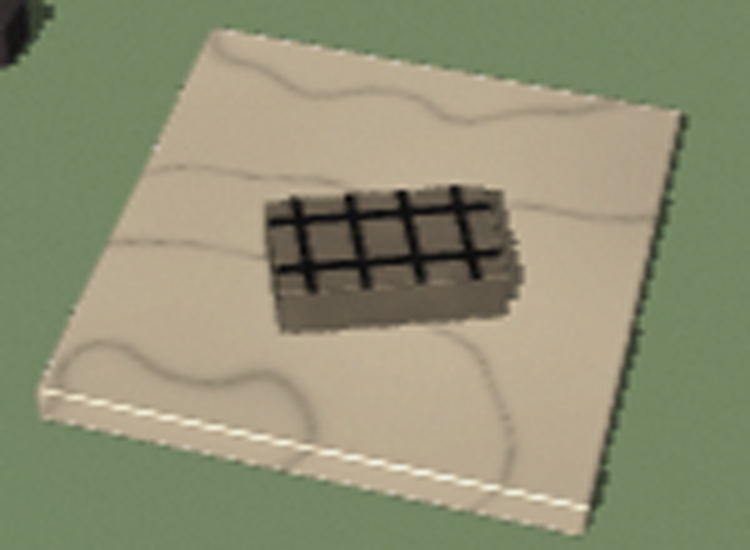

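View pics/wrist26.png

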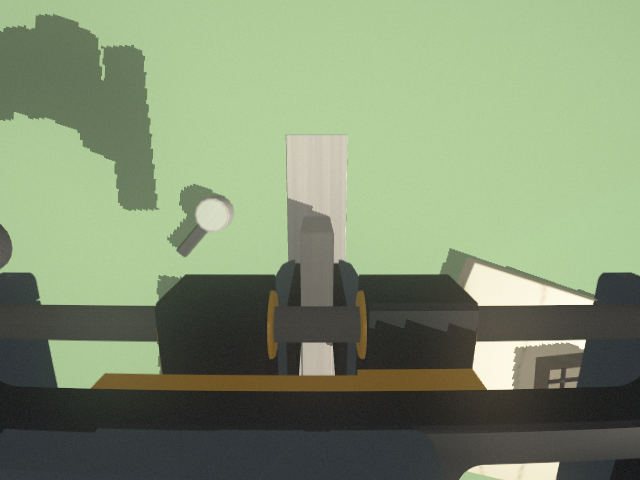

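Run:
```python
from plan import *
import fit,pickle
P,D=pickle.load(open('d2.pkl','rb'))
v=[(P['scene'],D['scene'][0]['mask']),(P['side'],D['side'][0]['mask'])]
for w in (v,v[1:],v[:1]):
    r=fit.fit('stone',w,(.569,.002,np.radians(15.6)),.02); print(np.round(r,4),np.degrees(r[2]))
    if w is v: R=r
for n,(x0,y0,w,h) in {'scene':(230,180,150,120),'side':(265,190,150,110)}.items():
    p=P[n]; k=5; a=cv2.resize(p['frame'][y0:y0+h,x0:x0+w],None,fx=k,fy=k,interpolation=cv2.INTER_CUBIC)
    for q,col in ((fit.world(fit.M['stone'],*R[:3],.02)[0],(255,0,255)),(fit.world(fit.M['plate'],.5741,-.023,3.0274,0)[0],(0,255,0))):
        u=np.array([proj(p,X) for X in q],np.float32); u=(u-[x0,y0]+.5)*k-.5
        for s in ([u[[1,3,7,5]]],[cv2.convexHull(u.astype(np.float32)).reshape(-1,2)]):
            cv2.polylines(a,[np.round(s[0]).astype(np.int32)],True,col,1)
    cv2.imwrite('pics/ov26%s.png'%n,a)
```

```text
[0.5693 0.0039 0.2479 0.0421] 14.203164445087008
[0.5691 0.0013 0.2368 0.0235] 13.567922176510146
[0.5709 0.0045 0.2584 0.0034] 14.806898012621007
```

View pics/ov26scene.png

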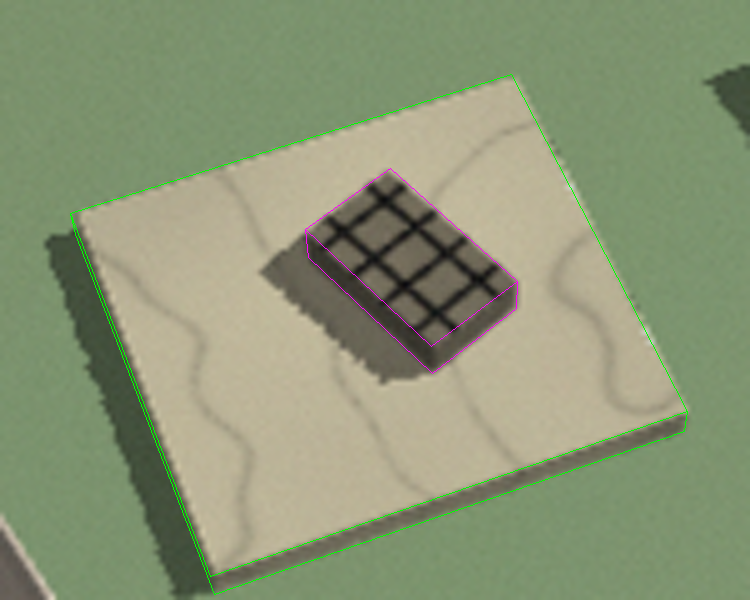

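View pics/ov26side.png

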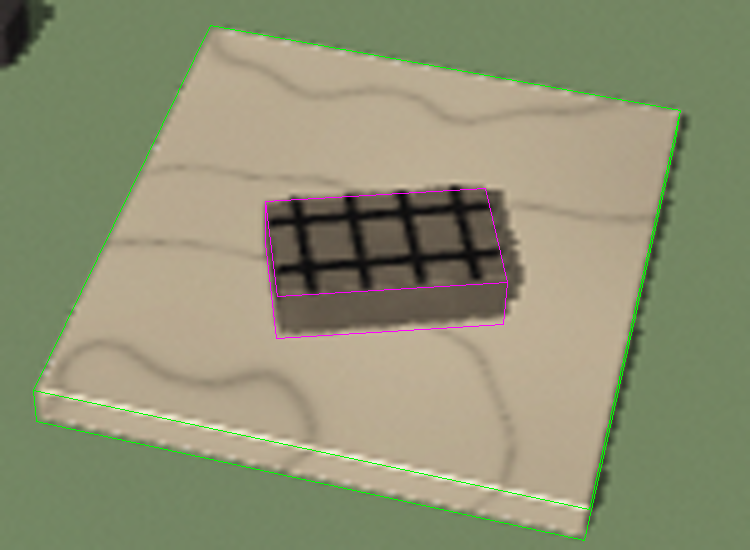

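Run:
```python
from plan import *
plan([((.582,-.049,.18),104.3,0,8,'exact'),((.582,-.049,.085),104.3,0,8,'exact')],vmax=45)
```

```text
10 rows
xyz [[-27.9,31.5,7.2],[-28.2,31.2,7.2],[-28.5,31,7.2],[-28.7,30.7,7.2],[-29,30.5,7.1],[-29.2,30.3,7.1],[-29.5,30,7.1],[0,0,31.7],[0,0,31.7],[0,0,31.7]]
dr [[0.1,0,-0.5],[0.1,0,-0.5],[0.1,0,-0.5],[0.1,0,-0.5],[0.1,0,-0.5],[0.1,0,-0.5],[0.1,0,-0.5],[0,0,0],[0,0,0],[0,0,0]]
hand [8, 8, 8, 8, 8, 8, 8, 8, 8, 8]
```

Call:
step_arm(
  xyz=[
    [-28, 31, 5],
    [-28, 31, 7],
    [-28, 31, 7],
    [-29, 31, 7],
    [-29, 30, 7],
    [-29, 30, 7],
    [-22, 22, 7],
    [-5, 6, 10],
    [0, 0, 15],
    [0, 0, 10],
  ],
  dr=[
    [0, 0, -0.5],
    [0, 0, -0.5],
    [0, 0, -0.5],
    [0, 0, -0.5],
    [0, 0, -0.5],
    [0, 0, -0.5],
    [0, 0, -0.4],
    [0, 0, 0],
    [0, 0, 0],
    [0, 0, 0],
  ],
  hand=[8, 8, 8, 8, 8, 8, 8, 8, 8, 8],
)

```text
time_s: 59.55
tcp_pos: [0.5841, -0.0459, 0.3188]
orientation: [-0.124, 0.992, 0.002, -0.001]
force: [-1.0, -0.6, -4.3]
width: 0.014
```

Run:
```python
from plan import *
info()
plan([((.582,-.049,.08),104.3,0,8,'exact')],vmax=45)
for n in('scene','side','wrist'):
    p=viewer.grab_frame(n); save(p,n+'27')
```

```text
t 59.55 grasp [ 0.5837 -0.0454  0.1468] az_y 104.3 tilt 0.22 z [-0.002  0.003 -1.   ] F [-1.  -0.6 -4.3] w 14.0 q [-0.12  0.32  2.    0.    0.82 -1.94]
2 rows
xyz [[1.4,-1.3,33.4],[1.4,-1.3,33.4],[0,0,0],[0,0,0],[0,0,0],[0,0,0],[0,0,0],[0,0,0],[0,0,0],[0,0,0]]
dr [[0.1,0,0],[0.1,0,0],[0,0,0],[0,0,0],[0,0,0],[0,0,0],[0,0,0],[0,0,0],[0,0,0],[0,0,0]]
hand [8, 8, 8, 8, 8, 8, 8, 8, 8, 8]
```

View pics/wrist27.png

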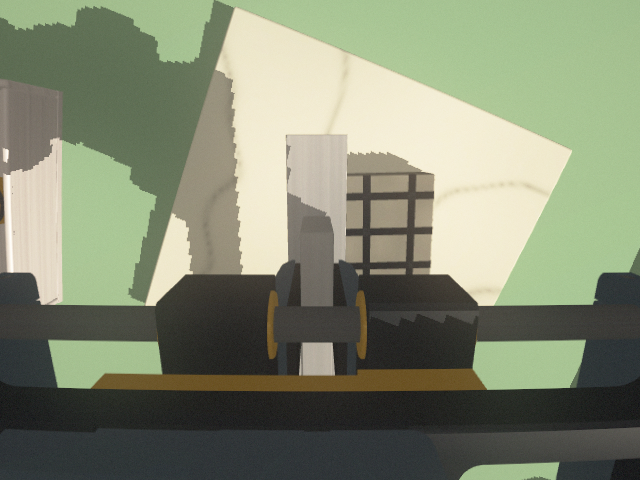

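View pics/side27.png

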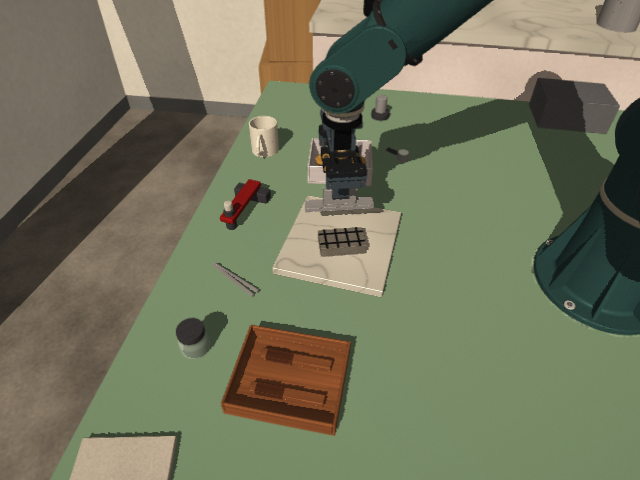

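Call:
step_arm(
  xyz=[
    [2, -2, 18],
    [1, -1, 22],
    [0, 0, 14],
    [0, 0, 5],
    [0, 0, 2],
    [0, 0, 0],
    [0, 0, 0],
    [0, 0, 0],
    [0, 0, 0],
    [0, 0, 0],
  ],
  dr=[
    [0, 0, 0],
    [0, 0, 0],
    [0, 0, 0],
    [0, 0, 0],
    [0, 0, 0],
    [0, 0, 0],
    [0, 0, 0],
    [0, 0, 0],
    [0, 0, 0],
    [0, 0, 0],
  ],
  hand=[8, 8, 8, 8, 8, 8, 8, 8, 8, 8],
)

```text
time_s: 60.95
tcp_pos: [0.5823, -0.051, 0.2572]
orientation: [-0.123, 0.992, 0.001, 0.001]
force: [-0.3, -0.5, -4.2]
width: 0.0135
```

Run:
```python
from plan import *
import fit
info()
P={n:viewer.grab_frame(n) for n in('scene','side','wrist')}
for n in P: save(P[n],n+'28')
p=P['wrist'];im=p['frame'];fit.outline(im,p,fit.world(fit.M['stone'],.569,.0025,np.radians(14.3),.02));cv2.imwrite('pics/w28o.png',im)
a=cv2.resize(P['side']['frame'][150:300,265:415],None,fx=4,fy=4,interpolation=cv2.INTER_CUBIC);cv2.imwrite('pics/d28c.png',a)
```

```text
t 60.95 grasp [ 0.5826 -0.0506  0.0852] az_y 104.2 tilt 0.17 z [ 0.001  0.003 -1.   ] F [-0.3 -0.5 -4.2] w 13.5 q [-0.13  0.42  2.02  0.    0.71 -1.95]
```

View pics/w28o.png

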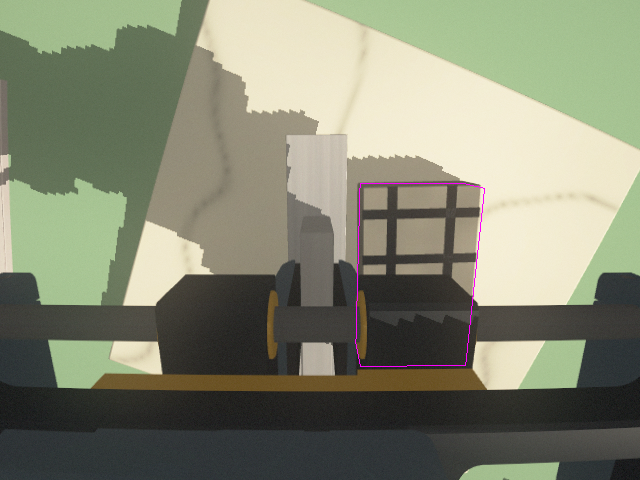

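View pics/d28c.png

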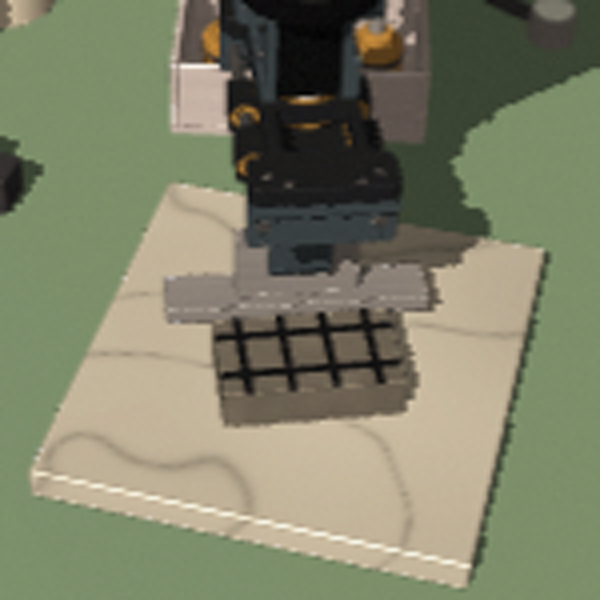

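Call:
step_arm(
  xyz=[
    [0, 0, 6],
    [0, 0, 4],
    [0, 0, 2],
    [0, 0, 1],
    [0, 0, 0],
    [0, 0, 0],
    [0, 0, 0],
    [0, 0, 0],
    [0, 0, 0],
    [0, 0, 0],
  ],
  dr=[
    [0, 0, 0],
    [0, 0, 0],
    [0, 0, 0],
    [0, 0, 0],
    [0, 0, 0],
    [0, 0, 0],
    [0, 0, 0],
    [0, 0, 0],
    [0, 0, 0],
    [0, 0, 0],
  ],
  hand=[8, 8, 8, 8, 8, 8, 8, 8, 8, 8],
)

```text
time_s: 62.35
tcp_pos: [0.5823, -0.051, 0.2431]
orientation: [-0.123, 0.992, 0.001, 0.001]
force: [-0.3, -0.2, -4.3]
width: 0.0138
```

Run:
```python
from plan import *
info()
```

```text
t 62.35 grasp [ 0.5825 -0.0506  0.0711] az_y 104.2 tilt 0.16 z [ 0.001  0.003 -1.   ] F [-0.3 -0.2 -4.3] w 13.8 q [-0.13  0.44  2.02  0.    0.68 -1.95]
```

Call:
step_arm(
  xyz=[
    [0, 2, 0],
    [0, 2, 0],
    [0, 2, 0],
    [0, 2, 0],
    [0, 1.5, 0],
    [0, 1, 0],
    [0, 1, 0],
    [0, 1, 0],
    [0, 1, 0],
    [0, 0, 0],
  ],
  dr=[
    [0, 0, 0],
    [0, 0, 0],
    [0, 0, 0],
    [0, 0, 0],
    [0, 0, 0],
    [0, 0, 0],
    [0, 0, 0],
    [0, 0, 0],
    [0, 0, 0],
    [0, 0, 0],
  ],
  hand=[8, 8, 8, 8, 8, 8, 8, 8, 8, 8],
)

```text
time_s: 63.6
tcp_pos: [0.5788, -0.0373, 0.2431]
orientation: [-0.123, 0.992, 0.001, 0.001]
force: [0.7, -1.3, -3.8]
width: 0.0138
```

Run:
```python
from plan import *
info()
P={n:viewer.grab_frame(n) for n in('scene','side','wrist')}
for n in P: save(P[n],n+'29')
a=cv2.resize(P['wrist']['frame'][110:300,250:500],None,fx=3,fy=3,interpolation=cv2.INTER_CUBIC);cv2.imwrite('pics/w29c.png',a)
a=cv2.resize(P['scene']['frame'][180:280,240:370],None,fx=5,fy=5,interpolation=cv2.INTER_CUBIC);cv2.imwrite('pics/s29c.png',a)
```

```text
t 63.6 grasp [ 0.5791 -0.0369  0.0711] az_y 104.2 tilt 0.14 z [ 0.001  0.002 -1.   ] F [ 0.7 -1.3 -3.8] w 13.8 q [-0.1   0.44  2.03  0.    0.68 -1.93]
```

View pics/w29c.png

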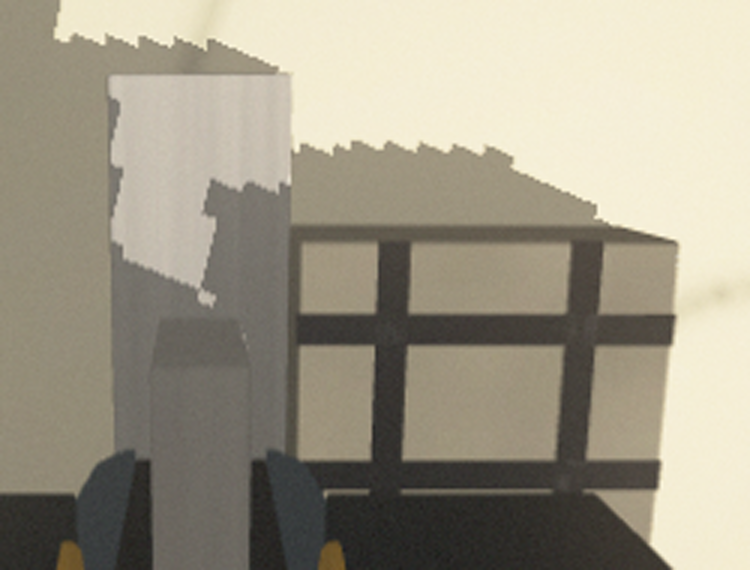

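View pics/s29c.png

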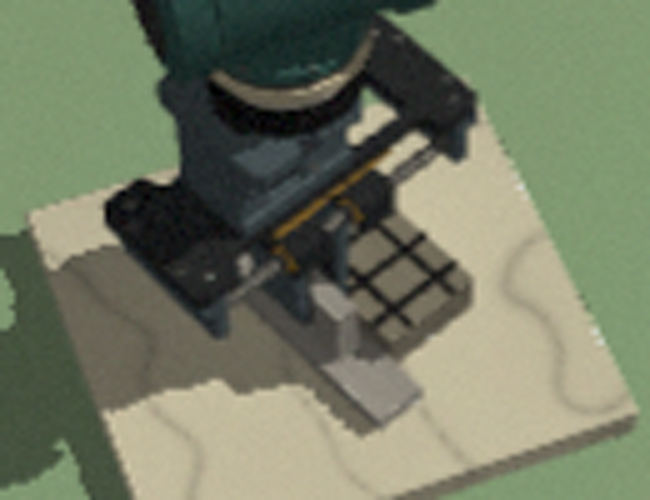

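Call:
step_arm(
  xyz=[
    [0, 1, 0],
    [0, 1, 0],
    [0, 1, 0],
    [0, 0, 0],
    [0, 0.3, 0.8],
    [0, 0.3, 0.5],
    [0, 0, 0],
    [0, 0, 0],
    [0, 0, 0],
    [0, 0, 0],
  ],
  dr=[
    [0, 0, 0],
    [0, 0, 0],
    [0, 0, 0],
    [0, 0, 0],
    [0, 0, 0],
    [0, 0, 0],
    [0, 0, 0],
    [0, 0, 0],
    [0, 0, 0],
    [0, 0, 0],
  ],
  hand=[8, 8, 8, 8, 8, 8, 8, 8, 8, 8],
)

```text
time_s: 65.0
tcp_pos: [0.5783, -0.034, 0.2423]
orientation: [-0.124, 0.992, 0.0, 0.001]
force: [-0.4, -2.7, -4.1]
width: 0.0138
```

Run:
```python
from plan import *
info()
P={n:viewer.grab_frame(n) for n in('wrist',)}
a=cv2.resize(P['wrist']['frame'][110:300,250:500],None,fx=3,fy=3,interpolation=cv2.INTER_CUBIC);cv2.imwrite('pics/w30c.png',a)
```

```text
t 65.0 grasp [ 0.5787 -0.0338  0.0703] az_y 104.2 tilt 0.16 z [ 0.003  0.001 -1.   ] F [-0.4 -2.7 -4.1] w 13.8 q [-0.1   0.44  2.03  0.    0.67 -1.92]
```

View pics/w30c.png

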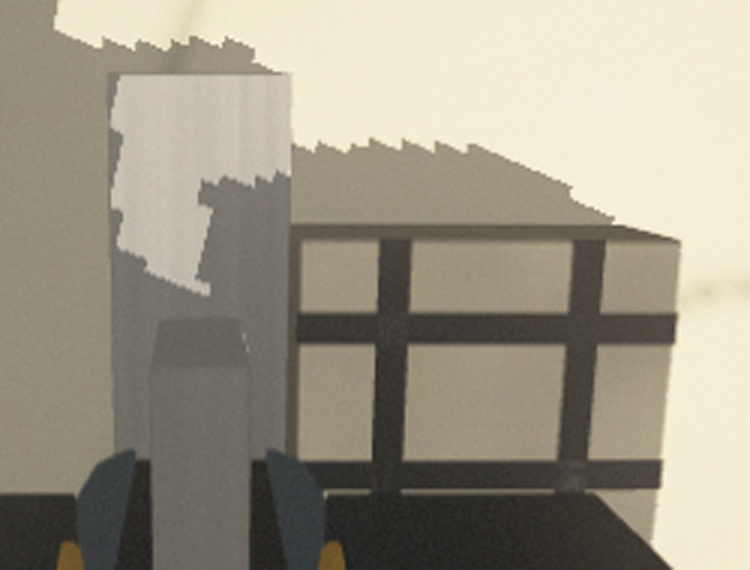

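Call:
step_arm(
  xyz=[
    [0, 0, 0.7],
    [0, 0, 0.7],
    [0, 0, 0.5],
    [0, 0, 0],
    [0, 0, 0],
    [0, 0, 0],
    [0, 0, 0],
    [0, 0, 0],
    [0, 0, 0],
    [0, 0, 0],
  ],
  dr=[
    [0, 0, 0],
    [0, 0, 0],
    [0, 0, 0],
    [0, 0, 0],
    [0, 0, 0],
    [0, 0, 0],
    [0, 0, 0],
    [0, 0, 0],
    [0, 0, 0],
    [0, 0, 0],
  ],
  hand=[8, 8, 8, 8, 8, 8, 8, 8, 8, 8],
)

```text
time_s: 66.3
tcp_pos: [0.5786, -0.034, 0.2421]
orientation: [-0.124, 0.992, 0.001, 0.001]
force: [-0.2, -2.8, -1.3]
width: 0.0136
```

Run:
```python
from plan import *
info()
```

```text
t 66.3 grasp [ 0.5789 -0.0338  0.0701] az_y 104.2 tilt 0.11 z [ 0.001  0.001 -1.   ] F [-0.2 -2.8 -1.3] w 13.6 q [-0.1   0.44  2.03  0.    0.67 -1.92]
```

Call:
step_arm(
  xyz=[
    [0, 0, 0],
    [0, 0, 0],
    [0, 0, 0],
    [0, 0, 0],
    [0, 0, 0],
    [0, 0, -10],
    [0, 0, -30],
    [0, 0, -40],
    [0, 0, -50],
    [0, 0, -40],
  ],
  dr=[
    [0, 0, 0],
    [0, 0, 0],
    [0, 0, 0],
    [0, 0, 0],
    [0, 0, 0],
    [0, 0, 0],
    [0, 0, 0],
    [0, 0, 0],
    [0, 0, 0],
    [0, 0, 0],
  ],
  hand=[16, 18, 22, 26, 28, 28, 28, 28, 28, 28],
)

```text
time_s: 67.55
tcp_pos: [0.5777, -0.034, 0.4171]
orientation: [-0.123, 0.992, 0.001, -0.001]
force: [-0.7, 0.2, -0.1]
width: 0.0282
```

Run:
```python
from plan import *
info()
plan([((.70,.0,.24),104.2,0,28,'exact')],vmax=50)
```

```text
t 67.55 grasp [ 0.5774 -0.0336  0.2451] az_y 104.2 tilt 0.17 z [-0.002  0.002 -1.   ] F [-0.7  0.2 -0.1] w 28.2 q [-0.1   0.17  1.98  0.    0.99 -1.92]
3 rows
xyz [[-42.3,1,1.6],[-42.3,1,1.7],[-42.3,1,1.7],[0,0,0],[0,0,0],[0,0,0],[0,0,0],[0,0,0],[0,0,0],[0,0,0]]
dr [[0.1,0,0],[0.1,0,0],[0.1,0,0],[0,0,0],[0,0,0],[0,0,0],[0,0,0],[0,0,0],[0,0,0],[0,0,0]]
hand [28, 28, 28, 28, 28, 28, 28, 28, 28, 28]
```

Call:
step_arm(
  xyz=[
    [-30, 0, 0],
    [-40, 0, 0],
    [-30, 0, 0],
    [-8, 0, 0],
    [0, 0, 0],
    [0, 0, 0],
    [0, 0, 0],
    [0, 0, 0],
    [0, 0, 0],
    [0, 0, 0],
  ],
  dr=[
    [0, 0, 0],
    [0, 0, 0],
    [0, 0, 0],
    [0, 0, 0],
    [0, 0, 0],
    [0, 0, 0],
    [0, 0, 0],
    [0, 0, 0],
    [0, 0, 0],
    [0, 0, 0],
  ],
  hand=[28, 28, 28, 28, 28, 28, 28, 28, 28, 28],
)

```text
time_s: 68.8
tcp_pos: [0.6823, -0.0077, 0.4259]
orientation: [-0.123, 0.992, 0.0, 0.003]
force: [0.1, -0.2, 0.8]
width: 0.0279
```

Run:
```python
from plan import *
import fit,pickle
info()
P={n:viewer.grab_frame(n) for n in('scene','side','wrist')}
for n in P: save(P[n],n+'31')
p=P['wrist']
for nm,z,x0 in (('stone',.02,(.567,.009,np.radians(14.2))),('straightedge',.02,(.5785,-.0338,np.radians(14.2)))):
    m=spotter.masks_of(p,nm); print([(round(x['conf'],2),np.round(x['centre']).tolist(),int(x['mask'].sum())) for x in m])
    if m:
        r=fit.fit(nm,[(p,m[0]['mask'])],x0,z); print(nm,np.round(r,4),np.degrees(r[2]))
a=cv2.resize(p['frame'][0:270,200:560],None,fx=2.2,fy=2.2,interpolation=cv2.INTER_CUBIC);cv2.imwrite('pics/w31c.png',a)
```

```text
t 68.8 grasp [ 0.6833 -0.0074  0.2539] az_y 104.1 tilt 0.36 z [ 0.006  0.002 -1.   ] F [ 0.1 -0.2  0.8] w 27.9 q [-0.05  0.33  1.76  0.    1.05 -1.86]
[(0.97, [364.0, 98.0], 7896), (0.66, [26.0, 19.0], 1705), (0.45, [590.0, 228.0], 9452)]
stone [0.5671 0.01   0.2502 0.0026] 14.332782169469077
[(0.69, [314.0, 102.0], 5324), (0.49, [590.0, 225.0], 9695)]
straightedge [ 0.5785 -0.0341  0.2453  0.0059] 14.052293902355931
```

View pics/w31c.png

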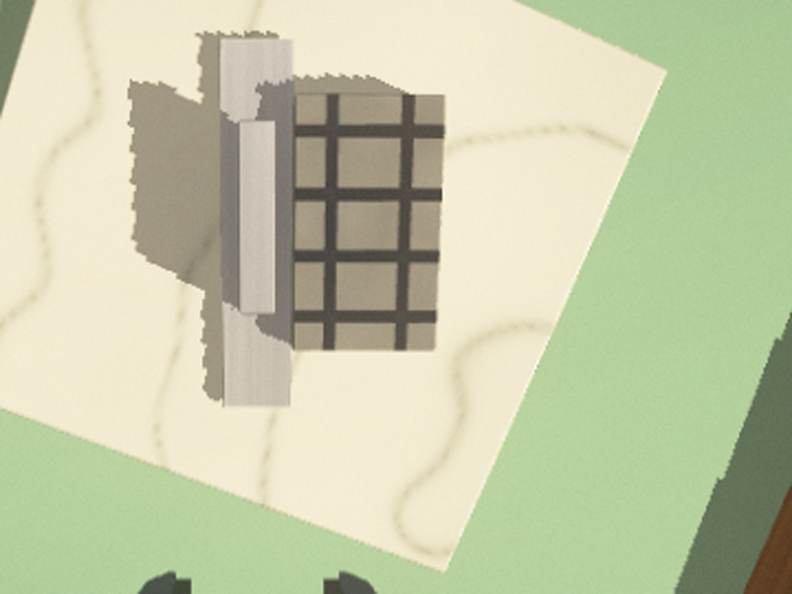

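View pics/scene31.png

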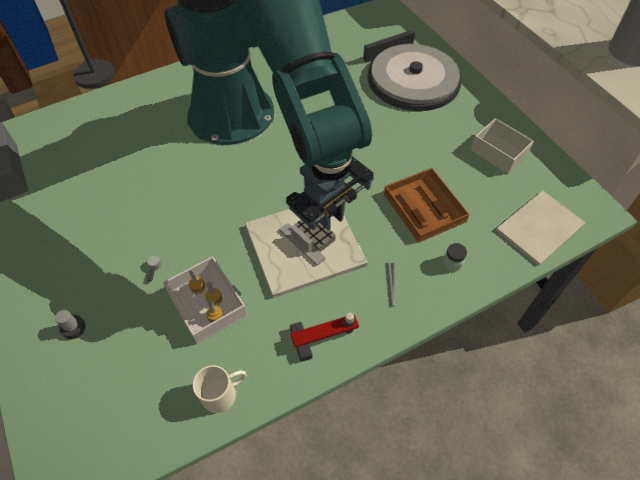

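View pics/side31.png

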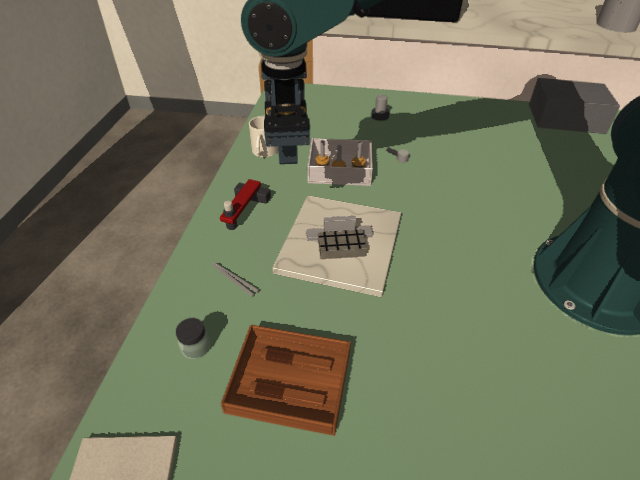

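Run:
```python
from plan import *
p=viewer.grab_frame('side'); a=cv2.imread('pics/side0.png').astype(int); b=p['frame'].astype(int)
d=lambda y0,y1,x0,x1: np.abs(a-b)[y0:y1,x0:x1].mean().round(2)
print('loupe',d(145,165,385,412),'tweezers',d(258,300,212,262))
print(ticket.hand_in()); info()
```

```text
loupe 8.92 tweezers 7.56
the job is handed in; nothing more can be done
None
the job is handed in; nothing more can be done
```

The bench is cleared and the job is handed in, at about 69 s of the 210 s allowed.

- **Dops and sticks:** Three dops and two sticks were there; the sixth piece was absent. All three dops stand upright in the metal bin. Both sticks lie flat in the wooden tray.
- **Stone:** I stood it on end, gripped it again and turned it over. It lies flat on the plate with the grooved face up.
- **Straightedge:** It lies on the plate along the stone's long edge that faces the bin. I pushed it gently against the stone before letting go. The last fit from the wrist camera gave about a 0.5 mm gap, 0.2 mm off centre and 0.3° of angle. That is within what the camera can resolve (about 2 mm).
- **Loupe and tweezers:** I never touched them, and they show at the same pixels as at the start. The last before-and-after picture comparison at those spots differed by about 8–9 grey levels out of 255. I took that to be changed shadows and did not check it further.
- **What went less well:**
  - Setting the second dop down pressed it on the bin floor with 47 N at the wrist, below the 120 N limit.
  - The stone detector failed once after the flip and found it again in the next pictures.
  - Nothing I saw had been knocked aside before I reached it.

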